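# Pack two spice gift kits

### The arm

A 6-joint arm with a two-finger parallel gripper is mounted at the origin on the work surface. World frame = base frame: x ahead of the robot, y to its left, z up, the work surface at z = 0. Lengths are in mm, angles in rad, forces in N, time in s.
With the tool pointing down it reaches from about 375 to 900 mm from the base axis. Payload 3.1 kg.
Tool frame: the origin (TCP) lies midway between the tips of the shut fingers; the grasp point (between the pads) lies 19 mm behind it; y points along the fingers, x is the direction in which the jaws open and shut, and the axes are right-handed (so a half turn about y gives the same grasp; the last joint's range is limited). The gripper opens to 85 mm and grips with 20 to 120 N. Pads are 22 mm wide; open, the fingers measure 114 mm over their backs; the gripper's body (76 mm by 85 mm) begins 54 mm behind the grasp point. The pads swing forward as they close: fully open they stand 13 mm farther back than shut.
Start: joints at [1.161, 0.527, 1.433, -0, 1.181, -0.178], TCP at [143.541, 608.27, 231.31] pointing down, gripper open.
Joint ranges: [-3.08, 3.08], [-0.75, 2.2], [0.22, 2.44], [-1.43, 4.57], [0, 2.65], [-2.85, 2.85]. Speed limits (rad/s): [2.79, 2.79, 3.14, 3.14, 3.14, 3.14].

### API

Orientations are given as a unit quaternion [x, y, z, w].
In Python, from station import ctrl gives the robot as it stands. The module is installed in compiled form; this text tells all that it offers.
- The arm moves only by the shell command python3 -m crank 'ROWS' [FORCE]. ROWS is JSON, a list of rows, each an object of numbers: "ax", "ay", "az": the turn, a rotation vector about the tool's x, y, z as a fraction of full scale; "x", "y", "z": the shift along the tool's x, y, z as a fraction of full scale; "claw": the closure in counts, from 0 (fully open) to 255 (shut). A call has 1 to 20 rows; each row shifts and turns the pose as measured when the row begins, along the tool's axes as they then stand; what a row does not reach is not made up. Full scale, the value 1, is 0.025 m for a shift and 0.1 rad for a turn. A row lasts 1/8 s, in which the tool goes at most 62.5 mm and 10.7 degrees, less where a joint would pass 70% of its speed; a pose out of reach is approached as far as the arm can. A call with a number of a shift or a turn outside -1 to 1 is refused whole. A call with a gripper value outside its range is refused whole. The fingers move at their own pace and stop on an object; FORCE is the grip in N (left out, the last holds). Time passes only in rows, so rows that do not move let the fingers close. It gives the time, the measured TCP pose, the force and the opening at its end, in the units of the state.
- ctrl.get_obs(): the state, without advancing time (a new reading comes with each control period).
- ctrl.get_image(name): name is "scene" or "top" or "wrist"; returns a dict with "pixels" (400x640x3 uint8, blue, green, red), "range_z" (400x640 float32, mm along the optical axis (not along the pixel's ray), 0 where there is no reading), "fx", "fy", "cx", "cy" (pixels), "rvec" (rotation vector, rad) and "tvec" (3), from world to camera coordinates, as OpenCV has them; the wrist camera has in their place "T_tool_cam" (4x4, takes a point from camera to tool coordinates, whose origin is the TCP and whose axes are the tool frame's). Camera axes: x right, y down, z forward; pixel columns grow to the right and rows downward; lengths in mm; the calibration is good to about 2 mm. A picture is of the moment at which its call begins: read the wrist's pose just before it.
- ctrl.close_job(): hands the job in, once; it reports no verdict.
The state is a dict: "time_s": time; "qpos": joint angles; "dq": joint speeds; "joint_efforts": joint torques, N m; "position": TCP position; "orientation": TCP orientation; "ft_force": force on the tool from outside, world axes, zero at the start; "torque": the same for the moment, N m; "finger_gap": opening from 0.0 (shut) to 1.0 (fully open).
Only numpy, scipy, OpenCV 4.12 (cv2) and the standard library are available. Lean on these libraries where they do the work, as an engineer would, in place of code of your own. Each camera call takes 0.05 s, during which the arm holds its last target. There are 200 camera calls.

### The job

Make up two spice kits from the row of stock: in the blue tray the salt mill and the pepper mill, one standing in each cell; in the red tray, in this order, the refill tin flat in one cell, then the spare grinder head upright in the middle of the tin's lid, and last the chilli mill standing in the other cell. The blue tray may be filled at any time. Set each thing down gently without dropping it or knocking a mill over, and leave the turmeric and herb mills standing where they are.

Things in the scene. Friction and masses are not known exactly. Their poses are not given: they have to be found in the camera images.
- salt_mill: Table spice mill standing upright: a 44 mm glass cylinder filled with white salt, with a paper band round it, a steel ring, and a black cap 46 mm in diameter from 84 mm height to the top at 130 mm; a white 34 mm disc on top of the cap. Round about its own z (up). Origin: centre of the underside. About 0.2 kg; stands loose. For the blue tray.
- pepper_mill: Table spice mill standing upright: a 44 mm glass cylinder filled with black peppercorns, with a paper band round it, a steel ring, and a black cap 46 mm in diameter from 84 mm height to the top at 130 mm; a plain black disc (so the whole top is black) on top of the cap. Round about its own z (up). Origin: centre of the underside. About 0.2 kg; stands loose. For the blue tray.
- chilli_mill: Table spice mill standing upright: a 44 mm glass cylinder filled with red chilli, with a paper band round it, a steel ring, and a black cap 46 mm in diameter from 84 mm height to the top at 130 mm; a red 34 mm disc on top of the cap. Round about its own z (up). Origin: centre of the underside. About 0.2 kg; stands loose. For the red tray.
- tin: Flat round refill tin, copper-coloured with a brass-coloured flat lid, 56 mm in diameter and 32 mm high, lying flat on the table. Origin: centre of the underside; z up. About 0.15 kg.
- head: Spare grinder head: a bare steel cylinder 40 mm in diameter and 34 mm high with a small blue dot on its flat top and a blue band near its foot, standing upright. Origin: centre of the underside; z up. About 0.06 kg.
- blue_tray: Shallow tray, blue walls, white floor, fixed. Outside 82 mm (its x) by 159 mm (its y); walls 5 mm thick, tops 18 mm above the table; floor surface 4 mm above the table. A middle wall makes two cells, each 72 by 72 mm inside, centred 38.5 mm either side of the origin along its y. Origin: centre of the underside; z up. Takes salt and pepper mills, either way round.
- red_tray: Shallow tray, red walls, white floor, fixed. Outside 82 mm (its x) by 159 mm (its y); walls 5 mm thick, tops 18 mm above the table; floor surface 4 mm above the table. A middle wall makes two cells, each 72 by 72 mm inside, centred 38.5 mm either side of the origin along its y. Origin: centre of the underside; z up. Takes tin and head in either cell, chilli mill in the other.
- turmeric_mill: Table spice mill standing upright: a 44 mm glass cylinder filled with yellow turmeric, with a paper band round it, a steel ring, and a black cap 46 mm in diameter from 84 mm height to the top at 130 mm; a yellow 34 mm disc on top of the cap. Round about its own z (up). Origin: centre of the underside. About 0.2 kg; stands loose. Not wanted: it stays where it stands, in the same row as the others.
- herb_mill: Table spice mill standing upright: a 44 mm glass cylinder filled with green herbs, with a paper band round it, a steel ring, and a black cap 46 mm in diameter from 84 mm height to the top at 130 mm; a green 34 mm disc on top of the cap. Round about its own z (up). Origin: centre of the underside. About 0.2 kg; stands loose. Not wanted: it stays where it stands, in the same row as the others.
Mind the look-alikes: they are no part of the job. What is shaped like the pepper_mill but purple is not meant. Of the things shaped like the head, the steel one is meant.

How it is judged:
By the outcome, as a careful person would: the job done as asked, in the order asked, and still so for the second after the job is handed in, with the robot touching nothing.
It also fails if it takes over 122 s, if anything falls off the work surface, if the arm or the gripper's body presses on something with over 40 N, if the wrist force passes 120 N, or if a joint passes its speed limit or range.

## Working session

There is one attempt and no reset: what is moved stays moved. The work goes in short steps, Python scripts to look and compute and a shell command to move; the robot and the scene stay as the last step left them, time stands still between calls to the robot, and variables do not carry over. Pictures are saved under pics/ and viewed, about 12 in all and at most 16, crops included, and the job is handed in when it is done.

```bash
mkdir -p pics; cat > h.py <<'E'
from station import ctrl
import numpy as np, cv2
from scipy.spatial.transform import Rotation as R
def shot(n,f,crop=None,s=1):
    o=ctrl.get_obs(); im=ctrl.get_image(n); p=im["pixels"]
    if crop: p=p[crop[1]:crop[3],crop[0]:crop[2]]
    if s!=1: p=cv2.resize(p,None,fx=s,fy=s,interpolation=cv2.INTER_CUBIC)
    cv2.imwrite("pics/"+f,p); np.save("pics/"+f+".npy",{"im":im,"o":o},allow_pickle=True); return im,o
def world(d,u,v,z=None):
    "pixel -> world; at height z if given, else from depth"
    im,o=d["im"],d["o"]
    ray=np.array([(u-im["cx"])/im["fx"],(v-im["cy"])/im["fy"],1.])
    if "rvec" in im:
        M=R.from_rotvec(np.ravel(im["rvec"])).as_matrix().T; c=-M@np.ravel(im["tvec"])
    else:
        T=np.array(im["T_tool_cam"]); W=R.from_quat(o["orientation"]).as_matrix()
        M=W@T[:3,:3]; c=W@T[:3,3]+np.array(o["position"])
    r=M@ray
    k=im["range_z"][int(round(v)),int(round(u))] if z is None else (z-c[2])/r[2]
    return c+k*r
def load(f): return np.load("pics/"+f+".npy",allow_pickle=True).item()
E
python3 - <<'E'
from h import *
o=ctrl.get_obs();print(o)
print(R.from_quat(o["orientation"]).as_matrix().round(3))
shot("top","t1.png");shot("scene","s1.png")
im,_=shot("wrist","w1.png");print(im["T_tool_cam"])
E
```

```text
{'time_s': 0.0, 'qpos': array([ 1.16048836e+00,  5.28465484e-01,  1.43390038e+00, -5.18087512e-05,
        1.18137043e+00, -1.78492439e-01]), 'dq': array([-0.00022097,  0.00182195,  0.00033858, -0.00040745, -0.00076986,
       -0.00075997]), 'joint_efforts': array([-1.63521076e-03, -4.42355025e+01, -1.78025508e+01, -2.45041338e-04,
        8.35453364e-03,  2.66852290e-06]), 'position': array([143.2839517 , 607.62569815, 230.33463427]), 'orientation': array([ 0.55483695,  0.43816575, -0.43948648, -0.55409238]), 'ft_force': array([-0.51644952, -0.25607402, -0.38049947]), 'torque': array([ 0.05493148, -0.04197048,  0.00414638]), 'finger_gap': 1.0003144862474327}
[[ 0.23  -0.001 -0.973]
 [ 0.973 -0.002  0.23 ]
 [-0.002 -1.     0.   ]]
[[ 9.99999773e-01 -9.27280559e-05 -6.68117827e-04  1.68807741e-01]
 [ 6.14998709e-04 -2.81494163e-01  9.59562743e-01 -1.42169292e+02]
 [-2.77049656e-04 -9.59562936e-01 -2.81494042e-01  7.18059317e+01]
 [ 0.00000000e+00  0.00000000e+00  0.00000000e+00  1.00000000e+00]]
```

View pics/t1.png

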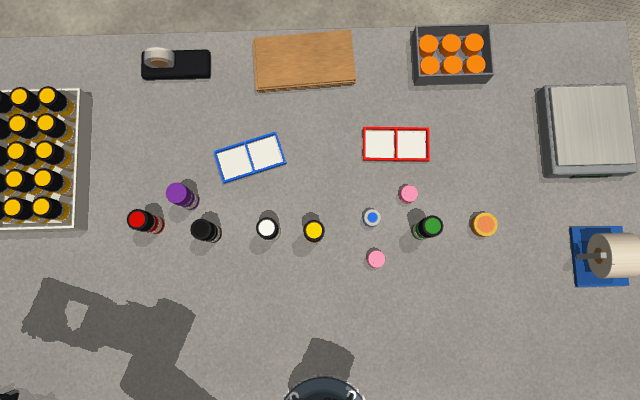

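View pics/s1.png

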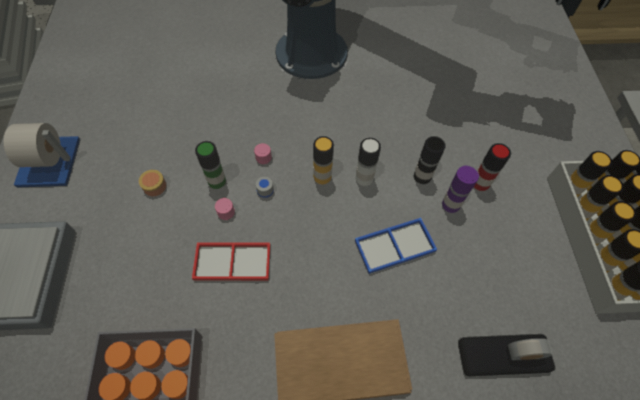

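The top view shows blue tray (250,157), red tray (396,144). Tops: red mill (137,219), pepper (204,230), salt (267,228), turmeric (314,230), head (372,217), herb (432,226), tin (485,224). Two pink look-alikes stand by the head, and the purple mill is at (179,194).

```bash
python3 - <<'E'
from h import *
d=load("t1.png"); im=d["im"]
H,W=im["range_z"].shape
M=R.from_rotvec(np.ravel(im["rvec"])).as_matrix().T; c=-M@np.ravel(im["tvec"])
print("cam",c.round(),im["fx"]); 
v,u=np.mgrid[:H,:W]; ray=np.stack([(u-im["cx"])/im["fx"],(v-im["cy"])/im["fy"],np.ones((H,W))],-1)
P=(ray*im["range_z"][...,None])@M.T+c
for n,(a,b) in dict(red=(137,219),pepper=(204,230),salt=(267,228),turm=(314,230),head=(372,217),herb=(432,226),tin=(485,224),purple=(179,194),pinkA=(409,193),pinkB=(376,259)).items():
    z0=P[b,a,2]; w=18; s=np.s_[b-w:b+w,a-w:a+w]; m=abs(P[s][...,2]-z0)<5
    k,l=cv2.connectedComponents(m.astype(np.uint8)); m=l==l[w,w]
    p=P[s][m]; print(n,z0.round(1),m.sum(),p.mean(0).round(1),((p.max(0)+p.min(0))/2).round(1),np.ptp(p,axis=0).round(0))
hsv=cv2.cvtColor(im["pixels"],cv2.COLOR_BGR2HSV)
for n,(x0,y0,x1,y1) in dict(blue=(208,125,292,190),red=(355,118,438,168)).items():
    s=np.s_[y0:y1,x0:x1]; h=hsv[s]
    m=(h[...,1]>120)
    p=P[s][m]; p=p[p[:,2]>10]; r=cv2.minAreaRect(p[:,:2].astype(np.float32)); print(n,r,np.median(p[:,2]))
E
```

```text
cam [ 337.   10. 1218.] 509.95430073610254
red 131.4 352 [462.1 387.2 130.6] [462.5 387.6 131. ] [44. 46.  9.]
pepper 129.7 354 [437.  250.4 130.3] [437.5 251.1 129.8] [43. 45. 10.]
salt 132.5 330 [436.2 110.6 130.9] [436.7 110.1 131.6] [45. 45.  8.]
turm 126.8 273 [428.    9.5 129.7] [427.7   9.7 127.1] [45. 45.  9.]
head 37.4 180 [ 462.5 -128.2   35.1] [ 463.  -127.5   36.3] [38. 38.  8.]
herb 127.1 297 [ 430.7 -243.8  129.3] [ 431.  -244.6  127.3] [45. 46.  9.]
tin 31.2 431 [ 439.7 -390.7   31.7] [ 439.7 -391.7   31.2] [52. 57. 10.]
purple 133.8 268 [517.3 304.5 131.1] [517.8 304.4 133.1] [42. 44.  9.]
pinkA 37.1 187 [ 516.4 -216.9   35. ] [ 517.3 -216.7   36.8] [39. 38.  9.]
pinkB 35.7 223 [ 366.1 -132.9   34.4] [ 365.7 -133.5   34.9] [37. 40.  8.]
blue ((489.110595703125, 122.31025695800781), (355.0215759277344, 158.83584594726562), 16.267879486083984) 17.5721544938865
red ((504.0006103515625, -144.56564331054688), (174.6946258544922, 420.5683288574219), 69.7569808959961) 16.833021175430304
```

View pics/w1.png

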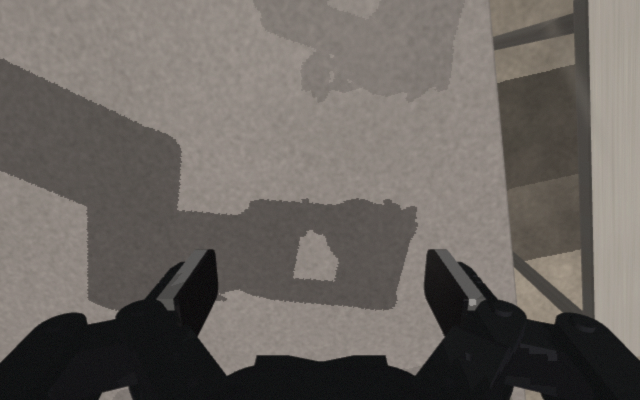

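```bash
python3 - <<'E'
from h import *
d=load("t1.png"); im=d["im"]; hsv=cv2.cvtColor(im["pixels"],cv2.COLOR_BGR2HSV)
for n,(x0,y0,x1,y1) in dict(blue=(208,125,292,190),red=(355,118,438,168)).items():
    h=hsv[y0:y1,x0:x1]; m=(h[...,1]>130)&(h[...,2]>60)
    k,l,st,_=cv2.connectedComponentsWithStats(m.astype(np.uint8)); i=1+st[1:,4].argmax()
    vv,uu=np.nonzero(l==i)
    p=np.array([world(d,u+x0,v+y0,18)[:2] for u,v in zip(uu,vv)],np.float32)
    r=cv2.minAreaRect(p); print(n,st[i],r)
    b=cv2.boxPoints(r); e=sorted([b[1]-b[0],b[2]-b[1]],key=np.linalg.norm)[1]; e/=np.linalg.norm(e); c=np.array(r[0])
    print("cells",(c+38.5*e).round(1),(c-38.5*e).round(1),"long axis deg",np.degrees(np.arctan2(e[1],e[0])).round(1))
p=im["pixels"][110:270,110:510]; cv2.imwrite("pics/c.png",cv2.resize(p,None,fx=2,fy=2,interpolation=2))
E
```

```text
blue [  5   7  73  51 541] ((618.5818481445312, 159.88525390625), (84.28763580322266, 158.44839477539062), 16.313438415527344)
cells [629.4 122.9] [607.8 196.8] long axis deg -73.7
red [  8   9  67  35 628] ((640.4570922851562, -194.94131469726562), (159.86227416992188, 84.30602264404297), 88.37277221679688)
cells [ 641.6 -156.5] [ 639.4 -233.4] long axis deg 88.4
```

```bash
cat >> h.py <<'E'
def go(x,y,z):
    "remaining shift to world TCP target in tool axes, units of full scale, and turn to have jaws along world x"
    o=ctrl.get_obs(); r=R.from_quat(o["orientation"]); W=r.as_matrix()
    t=R.from_matrix(np.array([[1,0,0],[0,0,1],[0,-1,0.]]))
    print("t",round(o["time_s"],2),"pos",np.round(o["position"],1),"shift",(W.T@(np.array([x,y,z])-o["position"])/25).round(2),"turn",((r.inv()*t).as_rotvec()/.1).round(2),"gap",round(o["finger_gap"],3),"F",np.round(o["ft_force"],1))
E
python3 -m crank '[{"ay":0.96},{"ay":0.96},{"ay":0.96},{"ay":0.96},{"ay":0.96},{"ay":0.96},{"ay":0.96},{"ay":0.96},{"ay":0.96},{"ay":0.96},{"ay":0.96},{"ay":0.96},{"ay":0.96},{"ay":0.96}]'
python3 -c "
from h import *
go(437.5,250.8,215)"
```

```text
t 0.15 pos [143.3 607.8 230.5] shift [-11.19   0.64 -14.73] turn [ 1.000e-02  1.339e+01 -2.000e-02] gap 0.999 F [ 0.   0.1 -0.3]invalid input
```

View pics/c.png

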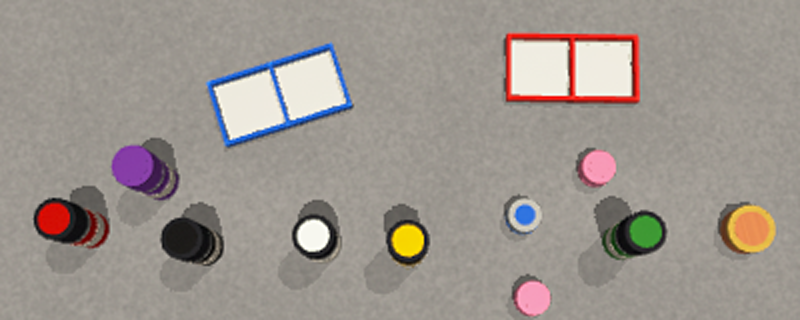

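The crop confirms which object is which. The rows probably need every field.

```bash
python3 -m crank '[{"ax":0,"ay":0.96,"az":0,"x":0,"y":0,"z":0,"claw":0},{"ax":0,"ay":0.96,"az":0,"x":0,"y":0,"z":0,"claw":0},{"ax":0,"ay":0.96,"az":0,"x":0,"y":0,"z":0,"claw":0},{"ax":0,"ay":0.96,"az":0,"x":0,"y":0,"z":0,"claw":0},{"ax":0,"ay":0.96,"az":0,"x":0,"y":0,"z":0,"claw":0},{"ax":0,"ay":0.96,"az":0,"x":0,"y":0,"z":0,"claw":0},{"ax":0,"ay":0.96,"az":0,"x":0,"y":0,"z":0,"claw":0},{"ax":0,"ay":0.96,"az":0,"x":0,"y":0,"z":0,"claw":0},{"ax":0,"ay":0.96,"az":0,"x":0,"y":0,"z":0,"claw":0},{"ax":0,"ay":0.96,"az":0,"x":0,"y":0,"z":0,"claw":0},{"ax":0,"ay":0.96,"az":0,"x":0,"y":0,"z":0,"claw":0},{"ax":0,"ay":0.96,"az":0,"x":0,"y":0,"z":0,"claw":0},{"ax":0,"ay":0.96,"az":0,"x":0,"y":0,"z":0,"claw":0},{"ax":0,"ay":0.96,"az":0,"x":0,"y":0,"z":0,"claw":0}]' 40
python3 -c "
from h import *
go(437.5,250.8,215)"
```

```text
time_s: 1.9
position: [141.6, 603.7, 224.3]
orientation: [0.712, -0.02, 0.016, -0.702]
ft_force: [-0.5, 1.0, 0.3]
finger_gap: 1.004
t 1.9 pos [141.6 603.7 224.3] shift [ 12.53   0.5  -13.5 ] turn [ 0.14 -0.5  -0.06] gap 1.004 F [-0.5  1.   0.3]
```

```bash
python3 -m crank '[{"ax":0.1,"ay":-0.5,"az":0,"x":0.9,"y":-0.05,"z":-0.96,"claw":0},{"ax":0,"ay":0,"az":0,"x":0.9,"y":-0.05,"z":-0.96,"claw":0},{"ax":0,"ay":0,"az":0,"x":0.9,"y":-0.05,"z":-0.96,"claw":0},{"ax":0,"ay":0,"az":0,"x":0.9,"y":-0.05,"z":-0.96,"claw":0},{"ax":0,"ay":0,"az":0,"x":0.9,"y":-0.05,"z":-0.96,"claw":0},{"ax":0,"ay":0,"az":0,"x":0.9,"y":-0.05,"z":-0.96,"claw":0},{"ax":0,"ay":0,"az":0,"x":0.9,"y":-0.05,"z":-0.96,"claw":0},{"ax":0,"ay":0,"az":0,"x":0.9,"y":-0.05,"z":-0.96,"claw":0},{"ax":0,"ay":0,"az":0,"x":0.9,"y":-0.05,"z":-0.96,"claw":0},{"ax":0,"ay":0,"az":0,"x":0.9,"y":-0.05,"z":-0.96,"claw":0},{"ax":0,"ay":0,"az":0,"x":0.9,"y":-0.05,"z":-0.96,"claw":0},{"ax":0,"ay":0,"az":0,"x":0.9,"y":-0.05,"z":-0.96,"claw":0},{"ax":0,"ay":0,"az":0,"x":0.9,"y":-0.05,"z":-0.96,"claw":0},{"ax":0,"ay":0,"az":0,"x":0,"y":0,"z":0,"claw":0}]'
python3 -c "
from h import *
go(437.5,250.8,215)
shot('wrist','w2.png')
go(437.5,250.8,215)"
```

```text
time_s: 3.65
position: [440.9, 280.4, 237.3]
orientation: [0.71, -0.002, -0.004, -0.704]
ft_force: [0.8, 0.0, -0.4]
finger_gap: 0.996
t 3.65 pos [440.9 280.4 237.3] shift [-0.13  0.9  -1.18] turn [ 0.07  0.03 -0.1 ] gap 0.996 F [ 0.8  0.  -0.4]
t 3.7 pos [439.7 281.  237.2] shift [-0.08  0.9  -1.2 ] turn [ 0.07  0.04 -0.11] gap 1.002 F [-0.8  0.8  0.1]
```

View pics/w2.png

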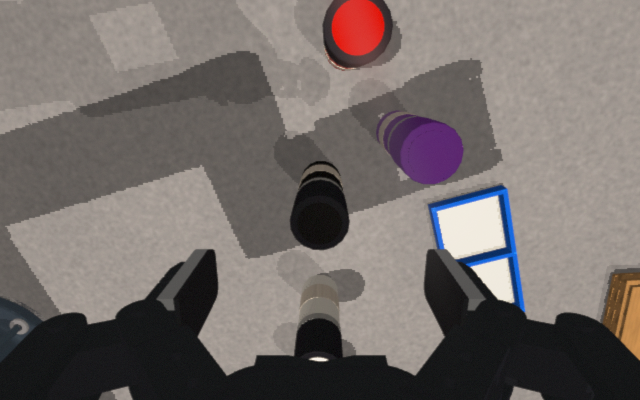

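Wrist view: pepper top centre is at about (320,219), chilli (358,27), purple (431,152).

```bash
python3 -c "
from h import *
d=load('w2.png')
for u,v in [(320,219),(358,27),(431,152)]: print(world(d,u,v,130).round(1))"
```

```text
[439.1 255.4 130. ]
[463.5 388.7 130. ]
[518.2 307.1 130. ]
```

```bash
python3 -m crank '[{"ax":0,"ay":0,"az":-0.1,"x":-0.05,"y":0.5,"z":-0.6,"claw":0},{"ax":0,"ay":0,"az":0,"x":-0.04,"y":0.5,"z":-0.55,"claw":0},{"ax":0,"ay":0,"az":0,"x":0,"y":0.5,"z":0,"claw":0},{"ax":0,"ay":0,"az":0,"x":0,"y":0.2,"z":0,"claw":0},{"ax":0,"ay":0,"az":0,"x":0,"y":0,"z":0,"claw":0}]'
python3 -c "
from h import *
go(438,252.5,82)"
```

```text
time_s: 4.32
position: [433.8, 255.2, 193.2]
orientation: [0.709, 0.002, -0.004, -0.705]
ft_force: [0.1, -0.4, 0.6]
finger_gap: 1.003
t 4.33 pos [433.8 255.2 193.2] shift [ 0.18  4.45 -0.08] turn [ 0.06  0.08 -0.03] gap 1.003 F [ 0.1 -0.4  0.6]
```

```bash
python3 -m crank '[{"ax":0.06,"ay":0.08,"az":0,"x":0.18,"y":0.7,"z":-0.08,"claw":0},{"ax":0,"ay":0,"az":0,"x":0.05,"y":0.8,"z":-0.02,"claw":0},{"ax":0,"ay":0,"az":0,"x":0.05,"y":0.8,"z":-0.02,"claw":0},{"ax":0,"ay":0,"az":0,"x":0.05,"y":0.8,"z":0,"claw":0},{"ax":0,"ay":0,"az":0,"x":0.03,"y":0.6,"z":0,"claw":0},{"ax":0,"ay":0,"az":0,"x":0,"y":0.2,"z":0,"claw":0},{"ax":0,"ay":0,"az":0,"x":0,"y":0.0,"z":0,"claw":0}]'
python3 -c "
from h import *
go(438,252.5,82)"
```

```text
time_s: 5.2
position: [446.8, 256.8, 95.6]
orientation: [-0.706, -0.004, -0.001, 0.709]
ft_force: [-0.1, -0.2, -0.1]
finger_gap: 1.0
t 5.2 pos [446.8 256.8  95.6] shift [-0.35  0.54 -0.17] turn [-0.04  0.04  0.06] gap 1.0 F [-0.1 -0.2 -0.1]
```

```bash
python3 -m crank '[{"ax":0,"ay":0,"az":0,"x":-0.3,"y":0.25,"z":-0.15,"claw":0},{"ax":0,"ay":0,"az":0,"x":0,"y":0.2,"z":0,"claw":0},{"ax":0,"ay":0,"az":0,"x":0,"y":0,"z":0,"claw":0}]'
python3 -c "
from h import *
go(438,252.5,82)"
```

```text
time_s: 5.58
position: [439.3, 253.0, 84.8]
orientation: [-0.705, -0.004, -0.002, 0.709]
ft_force: [0.7, 0.2, 1.1]
finger_gap: 1.002
t 5.58 pos [439.3 253.   84.8] shift [-0.05  0.11 -0.02] turn [-0.05  0.04  0.08] gap 1.002 F [0.7 0.2 1.1]
```

Close in stages.

```bash
python3 -m crank '[{"ax":-0.05,"ay":0,"az":0.07,"x":-0.05,"y":0.05,"z":0,"claw":90},{"ax":0,"ay":0,"az":0,"x":0,"y":0,"z":0,"claw":90},{"ax":0,"ay":0,"az":0,"x":0,"y":0,"z":0,"claw":110},{"ax":0,"ay":0,"az":0,"x":0,"y":0,"z":0,"claw":140},{"ax":0,"ay":0,"az":0,"x":0,"y":0,"z":0,"claw":170},{"ax":0,"ay":0,"az":0,"x":0,"y":0,"z":0,"claw":170}]' 40
python3 -c "
from h import *
go(438,252.5,230)"
```

```text
time_s: 6.32
position: [438.7, 253.2, 84.0]
orientation: [-0.707, -0.002, 0.0, 0.707]
ft_force: [-0.0, -0.5, 0.5]
finger_gap: 0.525
t 6.33 pos [438.7 253.2  84. ] shift [-0.01 -5.84 -0.03] turn [-0.    0.04  0.03] gap 0.525 F [-0.  -0.5  0.5]
```

```bash
python3 -m crank '[{"ax":0,"ay":0,"az":0,"x":0,"y":-0.4,"z":0,"claw":170},{"ax":0,"ay":0,"az":0,"x":0,"y":-0.8,"z":0,"claw":170},{"ax":0,"ay":0,"az":0,"x":0.3,"y":-0.8,"z":-0.1,"claw":170},{"ax":0,"ay":0,"az":0,"x":0.7,"y":0,"z":-0.25,"claw":170},{"ax":0,"ay":0,"az":0,"x":0.9,"y":0,"z":-0.3,"claw":170},{"ax":0,"ay":0,"az":0,"x":0.9,"y":0,"z":-0.3,"claw":170},{"ax":0,"ay":0,"az":0,"x":0.9,"y":0,"z":-0.3,"claw":170},{"ax":0,"ay":0,"az":0,"x":0.9,"y":0,"z":-0.3,"claw":170},{"ax":0,"ay":0,"az":0,"x":0.9,"y":0,"z":-0.3,"claw":170},{"ax":0,"ay":0,"az":0,"x":0.7,"y":0,"z":-0.25,"claw":170},{"ax":0,"ay":0,"az":0,"x":0.3,"y":0,"z":-0.1,"claw":170},{"ax":0,"ay":0,"az":0,"x":0,"y":0,"z":0,"claw":170}]'
python3 -c "
from h import *
go(607.8,196.8,89)"
```

```text
time_s: 7.82
position: [607.8, 192.1, 128.7]
orientation: [0.708, -0.002, -0.003, -0.706]
ft_force: [-0.1, -0.7, -2.2]
finger_gap: 0.53
t 7.83 pos [607.8 192.1 128.7] shift [0.01 1.59 0.19] turn [ 0.03  0.01 -0.07] gap 0.53 F [-0.1 -0.7 -2.2]
```

```bash
python3 -m crank '[{"ax":0,"ay":0,"az":-0.07,"x":0,"y":0.3,"z":0.15,"claw":170},{"ax":0,"ay":0,"az":0,"x":0,"y":0.5,"z":0,"claw":170},{"ax":0,"ay":0,"az":0,"x":0,"y":0.3,"z":0,"claw":170},{"ax":0,"ay":0,"az":0,"x":0,"y":0,"z":0,"claw":170}]'
python3 -c "
from h import *
go(607.8,196.8,88.5)"
```

```text
time_s: 8.32
position: [604.3, 196.9, 98.1]
orientation: [0.708, -0.0, -0.003, -0.706]
ft_force: [-0.0, 0.5, -1.8]
finger_gap: 0.526
t 8.32 pos [604.3 196.9  98.1] shift [ 0.14  0.38 -0.  ] turn [ 0.03  0.03 -0.04] gap 0.526 F [-0.   0.5 -1.8]
```

```bash
python3 -m crank '[{"ax":0.03,"ay":0,"az":-0.04,"x":0.14,"y":0.15,"z":0,"claw":170},{"ax":0,"ay":0,"az":0,"x":0.02,"y":0.12,"z":0,"claw":170},{"ax":0,"ay":0,"az":0,"x":0.0,"y":0.06,"z":0,"claw":170},{"ax":0,"ay":0,"az":0,"x":0,"y":0,"z":0,"claw":170}]'
python3 -c "
from h import *
go(607.8,196.8,88.5)"
```

```text
time_s: 8.82
position: [609.2, 197.0, 89.8]
orientation: [-0.707, -0.002, 0.001, 0.707]
ft_force: [0.3, 0.3, -2.0]
finger_gap: 0.525
t 8.82 pos [609.2 197.   89.8] shift [-0.06  0.05 -0.01] turn [-0.    0.03  0.01] gap 0.525 F [ 0.3  0.3 -2. ]
```

```bash
python3 -m crank '[{"ax":0,"ay":0,"az":0,"x":0,"y":0.06,"z":0,"claw":170},{"ax":0,"ay":0,"az":0,"x":0.0,"y":0.0,"z":0,"claw":170}]'; python3 -m crank '[{"ax":0,"ay":0,"az":0,"x":0,"y":0.06,"z":0,"claw":170}]'
```

```text
time_s: 9.07
position: [609.3, 197.0, 88.5]
orientation: [-0.707, -0.002, 0.0, 0.707]
ft_force: [-0.4, 0.2, -2.6]
finger_gap: 0.527
time_s: 9.2
position: [609.7, 197.1, 88.0]
orientation: [-0.707, -0.002, 0.0, 0.707]
ft_force: [-0.9, 0.7, 9.6]
finger_gap: 0.53
```

Contact at about z = 88. Release and rise, then head for the salt mill.

```bash
python3 -m crank '[{"ax":0,"ay":0,"az":0,"x":0,"y":0,"z":0,"claw":100},{"ax":0,"ay":0,"az":0,"x":0,"y":0,"z":0,"claw":60},{"ax":0,"ay":0,"az":0,"x":0,"y":0,"z":0,"claw":0},{"ax":0,"ay":0,"az":0,"x":0,"y":0,"z":0,"claw":0},{"ax":0,"ay":0,"az":0,"x":0,"y":-0.5,"z":0,"claw":0},{"ax":0,"ay":0,"az":0,"x":0,"y":-0.9,"z":0,"claw":0},{"ax":0,"ay":0,"az":0,"x":0,"y":-0.9,"z":0,"claw":0},{"ax":0,"ay":0,"az":0,"x":0,"y":-0.9,"z":0,"claw":0}]'
python3 -c "
from h import *
go(436.5,111,155)"
```

```text
time_s: 10.2
position: [609.1, 197.0, 171.2]
orientation: [-0.707, -0.002, 0.001, 0.707]
ft_force: [-0.5, -1.8, 0.2]
finger_gap: 0.999
t 10.2 pos [609.1 197.  171.2] shift [-6.92  0.64 -3.42] turn [-0.    0.03  0.01] gap 0.999 F [-0.5 -1.8  0.2]
```

```bash
python3 -m crank '[{"ax":0,"ay":0,"az":0,"x":-0.5,"y":0,"z":-0.25,"claw":0},{"ax":0,"ay":0,"az":0,"x":-0.9,"y":0,"z":-0.45,"claw":0},{"ax":0,"ay":0,"az":0,"x":-0.9,"y":0,"z":-0.45,"claw":0},{"ax":0,"ay":0,"az":0,"x":-0.9,"y":0,"z":-0.45,"claw":0},{"ax":0,"ay":0,"az":0,"x":-0.9,"y":0,"z":-0.45,"claw":0},{"ax":0,"ay":0,"az":0,"x":-0.9,"y":0,"z":-0.45,"claw":0},{"ax":0,"ay":0,"az":0,"x":-0.9,"y":0,"z":-0.45,"claw":0},{"ax":0,"ay":0,"az":0,"x":-0.7,"y":0,"z":-0.35,"claw":0},{"ax":0,"ay":0,"az":0,"x":-0.3,"y":0,"z":-0.1,"claw":0},{"ax":0,"ay":0,"az":0,"x":0,"y":0,"z":0,"claw":0}]'
python3 -c "
from h import *
go(437,111.5,84)
shot('wrist','w3.png')"
```

```text
time_s: 11.45
position: [419.1, 106.8, 168.9]
orientation: [0.707, -0.002, -0.004, -0.707]
ft_force: [0.7, 0.6, -0.3]
finger_gap: 1.001
t 11.45 pos [419.1 106.8 168.9] shift [0.75 3.39 0.19] turn [ 0.    0.03 -0.09] gap 1.001 F [ 0.7  0.6 -0.3]
```

View pics/w3.png

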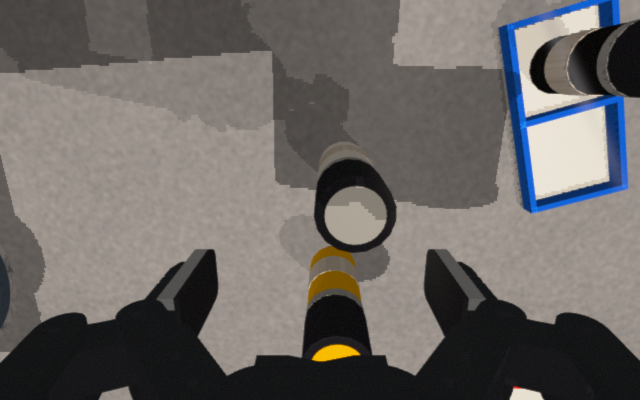

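Pepper stands in its blue cell. The salt mill's top centre is at (356,212).

```bash
python3 -c "
from h import *
print(world(load('w3.png'),356,212,130).round(1))"
python3 -m crank '[{"ax":0,"ay":0,"az":-0.09,"x":0.4,"y":0,"z":0.15,"claw":0},{"ax":0,"ay":0,"az":0,"x":0.35,"y":0,"z":0.1,"claw":0},{"ax":0,"ay":0,"az":0,"x":0,"y":0,"z":0,"claw":0}]'
python3 -c "
from h import *
go(437,112,84)"
```

```text
[437.8 113.2 130. ]
time_s: 11.88
position: [442.5, 114.1, 169.0]
orientation: [0.707, 0.003, 0.0, -0.707]
ft_force: [-0.3, 0.6, -0.1]
finger_gap: 1.0
t 11.88 pos [442.5 114.1 169. ] shift [-0.24  3.4  -0.08] turn [0.   0.04 0.04] gap 1.0 F [-0.3  0.6 -0.1]
```

```bash
python3 -m crank '[{"ax":0,"ay":0.04,"az":0.04,"x":-0.2,"y":0.3,"z":-0.06,"claw":0},{"ax":0,"ay":0,"az":0,"x":0,"y":0.7,"z":0,"claw":0},{"ax":0,"ay":0,"az":0,"x":0,"y":0.8,"z":0,"claw":0},{"ax":0,"ay":0,"az":0,"x":0,"y":0.8,"z":0,"claw":0},{"ax":0,"ay":0,"az":0,"x":0,"y":0.4,"z":0,"claw":0},{"ax":0,"ay":0,"az":0,"x":0,"y":0,"z":0,"claw":0}]'
python3 -c "
from h import *
go(437,112,84)"
```

```text
time_s: 12.62
position: [435.1, 112.4, 90.1]
orientation: [0.707, -0.001, -0.001, -0.707]
ft_force: [1.2, 0.4, 1.5]
finger_gap: 1.002
t 12.62 pos [435.1 112.4  90.1] shift [ 0.08  0.24 -0.02] turn [ 0.   -0.   -0.04] gap 1.002 F [1.2 0.4 1.5]
```

Correct, close, then lift and carry to the other cell (629.4, 122.9).

```bash
python3 -m crank '[{"ax":0,"ay":0,"az":-0.04,"x":0.1,"y":0.2,"z":0,"claw":0},{"ax":0,"ay":0,"az":0,"x":0,"y":0,"z":0,"claw":90},{"ax":0,"ay":0,"az":0,"x":0,"y":0,"z":0,"claw":90},{"ax":0,"ay":0,"az":0,"x":0,"y":0,"z":0,"claw":110},{"ax":0,"ay":0,"az":0,"x":0,"y":0,"z":0,"claw":140},{"ax":0,"ay":0,"az":0,"x":0,"y":0,"z":0,"claw":170},{"ax":0,"ay":0,"az":0,"x":0,"y":0,"z":0,"claw":170}]' 40
python3 -c "
from h import *
go(629.4,122.9,134)"
```

```text
time_s: 13.5
position: [438.6, 112.5, 86.5]
orientation: [0.707, 0.001, 0.002, -0.707]
ft_force: [-0.5, 0.5, -0.8]
finger_gap: 0.529
t 13.5 pos [438.6 112.5  86.5] shift [ 7.64 -1.87  0.42] turn [ 0.   -0.    0.04] gap 0.529 F [-0.5  0.5 -0.8]
```

```bash
python3 -m crank '[{"ax":0,"ay":0,"az":0.04,"x":0,"y":-0.4,"z":0,"claw":170},{"ax":0,"ay":0,"az":0,"x":0,"y":-0.8,"z":0,"claw":170},{"ax":0,"ay":0,"az":0,"x":0.3,"y":-0.7,"z":0,"claw":170},{"ax":0,"ay":0,"az":0,"x":0.7,"y":0,"z":0,"claw":170},{"ax":0,"ay":0,"az":0,"x":0.9,"y":0,"z":0.05,"claw":170},{"ax":0,"ay":0,"az":0,"x":0.9,"y":0,"z":0.05,"claw":170},{"ax":0,"ay":0,"az":0,"x":0.9,"y":0,"z":0.05,"claw":170},{"ax":0,"ay":0,"az":0,"x":0.9,"y":0,"z":0.05,"claw":170},{"ax":0,"ay":0,"az":0,"x":0.9,"y":0,"z":0.05,"claw":170},{"ax":0,"ay":0,"az":0,"x":0.9,"y":0,"z":0.05,"claw":170},{"ax":0,"ay":0,"az":0,"x":0.7,"y":0,"z":0.05,"claw":170},{"ax":0,"ay":0,"az":0,"x":0.3,"y":0,"z":0,"claw":170},{"ax":0,"ay":0,"az":0,"x":0,"y":0,"z":0,"claw":170}]'
python3 -c "
from h import *
go(629.4,122.9,91)"
```

```text
time_s: 15.12
position: [626.5, 121.6, 140.2]
orientation: [0.707, -0.001, -0.001, -0.707]
ft_force: [-0.2, 0.6, -1.7]
finger_gap: 0.53
t 15.12 pos [626.5 121.6 140.2] shift [0.12 1.97 0.05] turn [ 0.    0.   -0.03] gap 0.53 F [-0.2  0.6 -1.7]
```

```bash
python3 -m crank '[{"ax":0,"ay":0,"az":-0.03,"x":0.12,"y":0.3,"z":0.05,"claw":170},{"ax":0,"ay":0,"az":0,"x":0.03,"y":0.6,"z":0,"claw":170},{"ax":0,"ay":0,"az":0,"x":0.03,"y":0.6,"z":0,"claw":170},{"ax":0,"ay":0,"az":0,"x":0,"y":0.2,"z":0,"claw":170},{"ax":0,"ay":0,"az":0,"x":0,"y":0,"z":0,"claw":170}]'
python3 -c "
from h import *
go(629.4,122.9,91)"
```

```text
time_s: 15.75
position: [627.5, 123.0, 93.2]
orientation: [0.707, -0.002, -0.002, -0.707]
ft_force: [-0.3, 0.9, -1.3]
finger_gap: 0.528
t 15.75 pos [627.5 123.   93.2] shift [ 0.08  0.09 -0.  ] turn [ 0.01  0.   -0.06] gap 0.528 F [-0.3  0.9 -1.3]
```

```bash
python3 -m crank '[{"ax":0,"ay":0,"az":-0.06,"x":0.06,"y":0.06,"z":0,"claw":170},{"ax":0,"ay":0,"az":0,"x":0,"y":0.04,"z":0,"claw":170}]'; python3 -m crank '[{"ax":0,"ay":0,"az":0,"x":0,"y":0.03,"z":0,"claw":170}]'
```

```text
time_s: 16.0
position: [629.6, 123.0, 91.0]
orientation: [0.707, 0.001, 0.0, -0.707]
ft_force: [0.5, -0.7, -1.1]
finger_gap: 0.53
time_s: 16.12
position: [629.8, 123.0, 90.6]
orientation: [0.707, 0.001, 0.001, -0.707]
ft_force: [0.0, 0.1, -1.3]
finger_gap: 0.527
```

```bash
python3 -m crank '[{"ax":0,"ay":0,"az":0,"x":0,"y":0.04,"z":0,"claw":170}]'; python3 -m crank '[{"ax":0,"ay":0,"az":0,"x":0,"y":0.03,"z":0,"claw":170}]'
```

```text
time_s: 16.25
position: [629.9, 123.1, 90.5]
orientation: [0.707, 0.001, 0.001, -0.707]
ft_force: [-2.4, 0.9, 6.0]
finger_gap: 0.531
time_s: 16.38
position: [629.9, 123.1, 90.5]
orientation: [0.707, 0.001, 0.001, -0.707]
ft_force: [-1.3, 0.6, 4.2]
finger_gap: 0.528
```

```bash
python3 -m crank '[{"ax":0,"ay":0,"az":0,"x":0,"y":0,"z":0,"claw":100},{"ax":0,"ay":0,"az":0,"x":0,"y":0,"z":0,"claw":60},{"ax":0,"ay":0,"az":0,"x":0,"y":0,"z":0,"claw":0},{"ax":0,"ay":0,"az":0,"x":0,"y":0,"z":0,"claw":0},{"ax":0,"ay":0,"az":0,"x":0,"y":-0.5,"z":0,"claw":0},{"ax":0,"ay":0,"az":0,"x":0,"y":-0.9,"z":0,"claw":0},{"ax":0,"ay":0,"az":0,"x":0,"y":-0.9,"z":0,"claw":0},{"ax":0,"ay":0,"az":0,"x":0,"y":-0.9,"z":0,"claw":0},{"ax":0,"ay":0,"az":0,"x":0,"y":-0.7,"z":-0.4,"claw":0},{"ax":0,"ay":0,"az":0,"x":-0.1,"y":-0.2,"z":-0.8,"claw":0}]'
python3 -m crank '[{"ax":0,"ay":0,"az":0,"x":-0.38,"y":0,"z":-1,"claw":0},{"ax":0,"ay":0,"az":0,"x":-0.38,"y":0,"z":-1,"claw":0},{"ax":0,"ay":0,"az":0,"x":-0.38,"y":0,"z":-1,"claw":0},{"ax":0,"ay":0,"az":0,"x":-0.38,"y":0,"z":-1,"claw":0},{"ax":0,"ay":0,"az":0,"x":-0.38,"y":0,"z":-1,"claw":0},{"ax":0,"ay":0,"az":0,"x":-0.38,"y":0,"z":-1,"claw":0},{"ax":0,"ay":0,"az":0,"x":-0.38,"y":0,"z":-1,"claw":0},{"ax":0,"ay":0,"az":0,"x":-0.38,"y":0,"z":-1,"claw":0},{"ax":0,"ay":0,"az":0,"x":-0.38,"y":0,"z":-1,"claw":0},{"ax":0,"ay":0,"az":0,"x":-0.38,"y":0,"z":-1,"claw":0},{"ax":0,"ay":0,"az":0,"x":-0.38,"y":0,"z":-1,"claw":0},{"ax":0,"ay":0,"az":0,"x":-0.38,"y":0,"z":-1,"claw":0},{"ax":0,"ay":0,"az":0,"x":-0.38,"y":0,"z":-1,"claw":0},{"ax":0,"ay":0,"az":0,"x":-0.38,"y":0,"z":-1,"claw":0},{"ax":0,"ay":0,"az":0,"x":-0.38,"y":0,"z":-1,"claw":0},{"ax":0,"ay":0,"az":0,"x":-0.38,"y":0,"z":-1,"claw":0},{"ax":0,"ay":0,"az":0,"x":-0.3,"y":0,"z":-0.7,"claw":0},{"ax":0,"ay":0,"az":0,"x":0,"y":0,"z":0,"claw":0}]'
python3 -c "
from h import *
go(440,-391,130)"
```

```text
time_s: 17.62
position: [628.3, 92.7, 199.2]
orientation: [0.707, 0.003, 0.002, -0.707]
ft_force: [-0.7, -0.6, -1.1]
finger_gap: 0.999
time_s: 19.88
position: [441.6, -357.1, 192.5]
orientation: [-0.706, 0.011, -0.001, 0.708]
ft_force: [-0.5, 0.6, 0.5]
finger_gap: 1.0
t 19.88 pos [ 441.6 -357.1  192.5] shift [-0.    2.5  -1.37] turn [-0.04 -0.17 -0.15] gap 1.0 F [-0.5  0.6  0.5]
```

```bash
python3 -m crank '[{"ax":-0.04,"ay":-0.17,"az":-0.15,"x":0,"y":0.3,"z":-0.7,"claw":0},{"ax":0,"ay":0,"az":0,"x":0,"y":0.8,"z":-0.6,"claw":0},{"ax":0,"ay":0,"az":0,"x":0,"y":0.8,"z":0,"claw":0},{"ax":0,"ay":0,"az":0,"x":0,"y":0.4,"z":0,"claw":0},{"ax":0,"ay":0,"az":0,"x":0,"y":0,"z":0,"claw":0}]'
python3 -c "
from h import *
go(440,-391,12)
shot('wrist','w4.png')"
```

```text
time_s: 20.5
position: [441.3, -386.3, 133.5]
orientation: [-0.706, -0.001, 0.001, 0.708]
ft_force: [-0.0, 0.5, 0.1]
finger_gap: 1.0
t 20.5 pos [ 441.3 -386.3  133.5] shift [-0.05  4.86 -0.2 ] turn [-0.03  0.02  0.  ] gap 1.0 F [-0.   0.5  0.1]
```

View pics/w4.png

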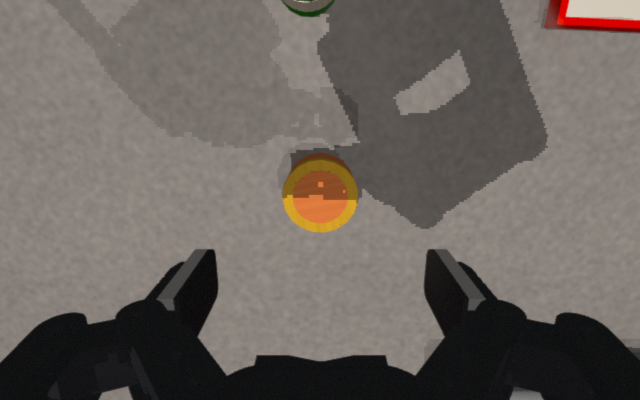

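Tin lid centre is at about (320,195) in the wrist view.

```bash
python3 -c "
from h import *
print(world(load('w4.png'),320,195,32).round(1))"
python3 -m crank '[{"ax":0,"ay":0,"az":0,"x":0,"y":0.5,"z":-0.1,"claw":0},{"ax":0,"ay":0,"az":0,"x":0,"y":0.8,"z":-0.05,"claw":0},{"ax":0,"ay":0,"az":0,"x":0,"y":0.8,"z":0,"claw":0},{"ax":0,"ay":0,"az":0,"x":0,"y":0.8,"z":0,"claw":0},{"ax":0,"ay":0,"az":0,"x":0,"y":0.6,"z":0,"claw":0},{"ax":0,"ay":0,"az":0,"x":0,"y":0,"z":0,"claw":0}]'
python3 -c "
from h import *
go(440.5,-390,12)"
```

```text
[ 440.6 -389.3   32. ]
time_s: 21.3
position: [443.8, -392.0, 45.1]
orientation: [0.708, 0.003, 0.0, -0.706]
ft_force: [-0.2, -0.7, 1.1]
finger_gap: 0.997
t 21.3 pos [ 443.8 -392.    45.1] shift [-0.14  1.32  0.08] turn [0.03 0.04 0.05] gap 0.997 F [-0.2 -0.7  1.1]
```

```bash
python3 -m crank '[{"ax":0,"ay":0.04,"az":0.05,"x":-0.12,"y":0.3,"z":0.04,"claw":0},{"ax":0,"ay":0,"az":0,"x":0,"y":0.5,"z":0.02,"claw":0},{"ax":0,"ay":0,"az":0,"x":0,"y":0.35,"z":0,"claw":0},{"ax":0,"ay":0,"az":0,"x":0,"y":0,"z":0,"claw":0}]'
python3 -c "
from h import *
go(440.5,-390,12)"
```

```text
time_s: 21.8
position: [441.4, -391.4, 15.7]
orientation: [0.709, 0.001, 0.001, -0.705]
ft_force: [-0.0, -0.6, -0.3]
finger_gap: 1.001
t 21.8 pos [ 441.4 -391.4   15.7] shift [-0.04  0.15  0.06] turn [ 0.05 -0.    0.02] gap 1.001 F [-0.  -0.6 -0.3]
```

```bash
python3 -m crank '[{"ax":0.05,"ay":0,"az":0.02,"x":-0.04,"y":0.15,"z":0.05,"claw":40},{"ax":0,"ay":0,"az":0,"x":0,"y":0,"z":0,"claw":60},{"ax":0,"ay":0,"az":0,"x":0,"y":0,"z":0,"claw":80},{"ax":0,"ay":0,"az":0,"x":0,"y":0,"z":0,"claw":110},{"ax":0,"ay":0,"az":0,"x":0,"y":0,"z":0,"claw":140},{"ax":0,"ay":0,"az":0,"x":0,"y":0,"z":0,"claw":140}]' 40
python3 -c "
from h import *
go(639.4,-233.4,80)"
```

```text
time_s: 22.55
position: [440.8, -390.6, 12.6]
orientation: [0.707, 0.0, 0.0, -0.707]
ft_force: [0.3, -0.4, -1.2]
finger_gap: 0.636
t 22.55 pos [ 440.8 -390.6   12.6] shift [ 7.94 -2.7   6.29] turn [ 0.01 -0.    0.01] gap 0.636 F [ 0.3 -0.4 -1.2]
```

```bash
python3 -m crank '[{"ax":0,"ay":0,"az":0,"x":0,"y":-0.4,"z":0,"claw":140},{"ax":0,"ay":0,"az":0,"x":0,"y":-0.8,"z":0,"claw":140},{"ax":0,"ay":0,"az":0,"x":0.3,"y":-0.8,"z":0.25,"claw":140},{"ax":0,"ay":0,"az":0,"x":0.7,"y":-0.6,"z":0.55,"claw":140},{"ax":0,"ay":0,"az":0,"x":0.9,"y":0,"z":0.7,"claw":140},{"ax":0,"ay":0,"az":0,"x":0.9,"y":0,"z":0.7,"claw":140},{"ax":0,"ay":0,"az":0,"x":0.9,"y":0,"z":0.7,"claw":140},{"ax":0,"ay":0,"az":0,"x":0.9,"y":0,"z":0.7,"claw":140},{"ax":0,"ay":0,"az":0,"x":0.9,"y":0,"z":0.7,"claw":140},{"ax":0,"ay":0,"az":0,"x":0.9,"y":0,"z":0.7,"claw":140},{"ax":0,"ay":0,"az":0,"x":0.7,"y":0,"z":0.6,"claw":140},{"ax":0,"ay":0,"az":0,"x":0.5,"y":0,"z":0.4,"claw":140},{"ax":0,"ay":0,"az":0,"x":0,"y":0,"z":0,"claw":140}]'
python3 -c "
from h import *
go(639.4,-233.4,18)
shot('wrist','w5.png')"
```

```text
time_s: 24.18
position: [636.0, -236.1, 84.5]
orientation: [0.708, -0.0, 0.001, -0.706]
ft_force: [0.3, -0.1, -1.7]
finger_gap: 0.634
t 24.18 pos [ 636.  -236.1   84.5] shift [0.13 2.66 0.11] turn [ 0.02 -0.02  0.01] gap 0.634 F [ 0.3 -0.1 -1.7]
```

View pics/w5.png

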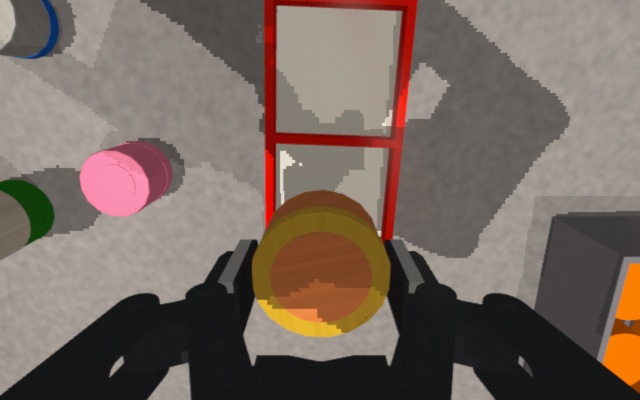

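The tin is level in the jaws. The red tray's middle wall runs from (266,140) to (402,141) and its far wall from (271,4) to (412,2).

```bash
python3 -c "
from h import *
d=load('w5.png')
a,b,c,e=[world(d,u,v,18) for u,v in [(266,140),(402,141),(271,4),(412,2)]]
print((a+b)/2,(c+e)/2,b-a)"
python3 -m crank '[{"ax":0,"ay":0,"az":0,"x":0.13,"y":0.4,"z":0.1,"claw":140},{"ax":0,"ay":0,"az":0,"x":0.02,"y":0.7,"z":0,"claw":140},{"ax":0,"ay":0,"az":0,"x":0,"y":0.7,"z":0,"claw":140},{"ax":0,"ay":0,"az":0,"x":0,"y":0.4,"z":0,"claw":140},{"ax":0,"ay":0,"az":0,"x":0,"y":0,"z":0,"claw":140}]'
python3 -c "
from h import *
go(639.4,-233.4,18)"
```

```text
[ 643.8393959  -194.90912459   18.        ] [ 647.18032496 -121.44005862   18.        ] [80.69145997 -0.7886971   0.        ]
time_s: 24.85
position: [635.8, -235.7, 23.4]
orientation: [-0.707, 0.004, -0.001, 0.707]
ft_force: [-0.4, 0.3, -1.4]
finger_gap: 0.638
t 24.85 pos [ 635.8 -235.7   23.4] shift [0.15 0.22 0.09] turn [-0.   -0.06 -0.05] gap 0.638 F [-0.4  0.3 -1.4]
```

```bash
python3 -m crank '[{"ax":0,"ay":-0.05,"az":-0.05,"x":0.2,"y":0.1,"z":0.09,"claw":140},{"ax":0,"ay":0,"az":0,"x":0,"y":0.05,"z":0,"claw":140},{"ax":0,"ay":0,"az":0,"x":0,"y":0,"z":0,"claw":140}]'
python3 -c "
from h import *
go(641,-233.4,17)"
```

```text
time_s: 25.22
position: [642.0, -233.8, 20.3]
orientation: [0.707, 0.001, 0.001, -0.707]
ft_force: [-0.4, 0.1, -1.6]
finger_gap: 0.634
t 25.23 pos [ 642.  -233.8   20.3] shift [-0.04  0.13  0.01] turn [ 0.01 -0.01  0.02] gap 0.634 F [-0.4  0.1 -1.6]
```

```bash
python3 -m crank '[{"ax":0,"ay":0,"az":0.02,"x":-0.03,"y":0.08,"z":0,"claw":140},{"ax":0,"ay":0,"az":0,"x":0,"y":0.05,"z":0,"claw":140}]';python3 -m crank '[{"ax":0,"ay":0,"az":0,"x":0,"y":0.04,"z":0,"claw":140}]';python3 -m crank '[{"ax":0,"ay":0,"az":0,"x":0,"y":0.03,"z":0,"claw":140}]'
```

```text
time_s: 25.48
position: [641.7, -233.9, 17.7]
orientation: [0.708, 0.0, 0.001, -0.707]
ft_force: [0.2, 0.2, -1.4]
finger_gap: 0.635
time_s: 25.6
position: [641.8, -234.0, 16.8]
orientation: [0.708, 0.0, 0.001, -0.706]
ft_force: [0.1, 0.3, -1.0]
finger_gap: 0.633
time_s: 25.72
position: [641.8, -234.0, 16.6]
orientation: [0.708, 0.0, 0.001, -0.706]
ft_force: [-2.0, 0.9, 5.2]
finger_gap: 0.634
```

```bash
python3 -m crank '[{"ax":0,"ay":0,"az":0,"x":0,"y":0,"z":0,"claw":70},{"ax":0,"ay":0,"az":0,"x":0,"y":0,"z":0,"claw":40},{"ax":0,"ay":0,"az":0,"x":0,"y":0,"z":0,"claw":0},{"ax":0,"ay":0,"az":0,"x":0,"y":0,"z":0,"claw":0},{"ax":0,"ay":0,"az":0,"x":0,"y":-0.5,"z":0,"claw":0},{"ax":0,"ay":0,"az":0,"x":0,"y":-0.9,"z":0,"claw":0},{"ax":0,"ay":0,"az":0,"x":0,"y":-0.9,"z":0,"claw":0},{"ax":0,"ay":0,"az":0,"x":0,"y":-0.9,"z":0,"claw":0},{"ax":0,"ay":0,"az":0,"x":-0.3,"y":-0.9,"z":0.2,"claw":0},{"ax":0,"ay":0,"az":0,"x":-0.6,"y":0,"z":0.4,"claw":0}]'
python3 -m crank '[{"ax":0,"ay":0,"az":0,"x":-0.9,"y":0,"z":0.55,"claw":0},{"ax":0,"ay":0,"az":0,"x":-0.9,"y":0,"z":0.55,"claw":0},{"ax":0,"ay":0,"az":0,"x":-0.9,"y":0,"z":0.55,"claw":0},{"ax":0,"ay":0,"az":0,"x":-0.9,"y":0,"z":0.55,"claw":0},{"ax":0,"ay":0,"az":0,"x":-0.9,"y":0,"z":0.55,"claw":0},{"ax":0,"ay":0,"az":0,"x":-0.9,"y":0,"z":0.5,"claw":0},{"ax":0,"ay":0,"az":0,"x":-0.4,"y":0,"z":0.2,"claw":0},{"ax":0,"ay":0,"az":0,"x":0,"y":0,"z":0,"claw":0}]'
python3 -c "
from h import *
go(463,-127.5,4)
shot('wrist','w6.png')"
```

```text
time_s: 26.98
position: [621.4, -220.4, 127.2]
orientation: [0.709, 0.003, 0.004, -0.705]
ft_force: [-0.1, 0.4, -0.3]
finger_gap: 1.001
time_s: 27.98
position: [474.5, -132.4, 132.9]
orientation: [0.711, 0.007, 0.008, -0.703]
ft_force: [0.7, -0.5, -0.4]
finger_gap: 0.997
t 27.98 pos [ 474.5 -132.4  132.9] shift [-0.57  5.14  0.26] turn [ 0.12 -0.01  0.21] gap 0.997 F [ 0.7 -0.5 -0.4]
```

View pics/w6.png

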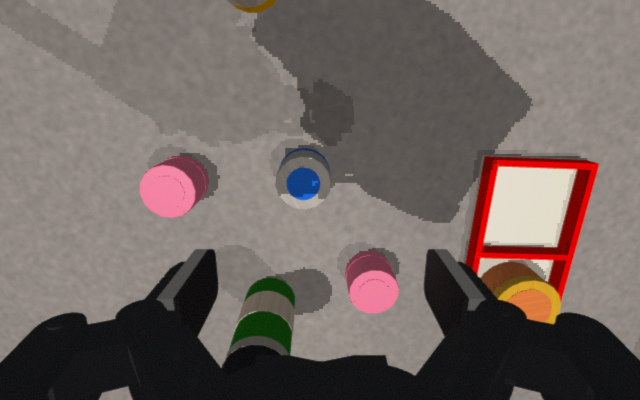

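The tin lies in the near red cell. The head's top dot is at (303,182), with the pink look-alikes well clear of it.

```bash
python3 -c "
from h import *
print(world(load('w6.png'),303,182,34).round(1))"
python3 -m crank '[{"ax":0.12,"ay":0,"az":0.2,"x":-0.4,"y":0.4,"z":0.2,"claw":0},{"ax":0,"ay":0,"az":0,"x":-0.1,"y":0.8,"z":0,"claw":0},{"ax":0,"ay":0,"az":0,"x":0,"y":0.8,"z":0,"claw":0},{"ax":0,"ay":0,"az":0,"x":0,"y":0.6,"z":0,"claw":0},{"ax":0,"ay":0,"az":0,"x":0,"y":0,"z":0,"claw":0}]'
python3 -c "
from h import *
go(463,-127.5,4)"
```

```text
[ 463.8 -126.4   34. ]
time_s: 28.65
position: [465.4, -130.1, 63.8]
orientation: [0.707, -0.0, 0.001, -0.707]
ft_force: [0.3, -1.3, -0.1]
finger_gap: 0.998
t 28.65 pos [ 465.4 -130.1   63.8] shift [-0.1   2.39  0.1 ] turn [ 0.01 -0.02  0.02] gap 0.998 F [ 0.3 -1.3 -0.1]
```

```bash
python3 -m crank '[{"ax":0,"ay":0,"az":0.02,"x":-0.08,"y":0.5,"z":0.1,"claw":0},{"ax":0,"ay":0,"az":0,"x":0,"y":0.8,"z":0.03,"claw":0},{"ax":0,"ay":0,"az":0,"x":0,"y":0.5,"z":0,"claw":0},{"ax":0,"ay":0,"az":0,"x":0,"y":0,"z":0,"claw":0}]'
python3 -c "
from h import *
go(463.5,-127,4)"
```

```text
time_s: 29.15
position: [464.3, -127.2, 16.9]
orientation: [0.708, -0.0, 0.001, -0.707]
ft_force: [-1.2, 0.1, -0.8]
finger_gap: 1.002
t 29.15 pos [ 464.3 -127.2   16.9] shift [-0.03  0.52  0.01] turn [ 0.01 -0.02  0.01] gap 1.002 F [-1.2  0.1 -0.8]
```

```bash
python3 -m crank '[{"ax":0,"ay":0,"az":0,"x":-0.03,"y":0.3,"z":0.01,"claw":0},{"ax":0,"ay":0,"az":0,"x":0,"y":0.18,"z":0,"claw":60},{"ax":0,"ay":0,"az":0,"x":0,"y":0,"z":0,"claw":90},{"ax":0,"ay":0,"az":0,"x":0,"y":0,"z":0,"claw":110},{"ax":0,"ay":0,"az":0,"x":0,"y":0,"z":0,"claw":125},{"ax":0,"ay":0,"az":0,"x":0,"y":0,"z":0,"claw":150},{"ax":0,"ay":0,"az":0,"x":0,"y":0,"z":0,"claw":180},{"ax":0,"ay":0,"az":0,"x":0,"y":0,"z":0,"claw":180}]' 30
python3 -c "
from h import *
go(641.8,-234,120)"
```

```text
time_s: 30.15
position: [464.6, -127.5, 5.7]
orientation: [0.708, 0.001, 0.002, -0.706]
ft_force: [0.4, -0.0, -0.0]
finger_gap: 0.459
t 30.15 pos [ 464.6 -127.5    5.7] shift [ 7.12 -4.53 -4.26] turn [ 0.03 -0.02  0.04] gap 0.459 F [ 0.4 -0.  -0. ]
```

```bash
python3 -m crank '[{"ax":0,"ay":0,"az":0.04,"x":0,"y":-0.4,"z":0,"claw":180},{"ax":0,"ay":0,"az":0,"x":0,"y":-0.8,"z":0,"claw":180},{"ax":0,"ay":0,"az":0,"x":0,"y":-0.9,"z":0,"claw":180},{"ax":0,"ay":0,"az":0,"x":0.3,"y":-0.9,"z":-0.2,"claw":180},{"ax":0,"ay":0,"az":0,"x":0.7,"y":-0.6,"z":-0.4,"claw":180},{"ax":0,"ay":0,"az":0,"x":0.9,"y":0,"z":-0.55,"claw":180},{"ax":0,"ay":0,"az":0,"x":0.9,"y":0,"z":-0.55,"claw":180},{"ax":0,"ay":0,"az":0,"x":0.9,"y":0,"z":-0.55,"claw":180},{"ax":0,"ay":0,"az":0,"x":0.9,"y":0,"z":-0.55,"claw":180},{"ax":0,"ay":0,"az":0,"x":0.9,"y":0,"z":-0.55,"claw":180},{"ax":0,"ay":0,"az":0,"x":0.7,"y":0,"z":-0.4,"claw":180},{"ax":0,"ay":0,"az":0,"x":0.5,"y":0,"z":-0.3,"claw":180},{"ax":0,"ay":0,"az":0,"x":0,"y":0,"z":0,"claw":180}]'
python3 -c "
from h import *
go(641.8,-234,42)
shot('wrist','w7.png')"
```

```text
time_s: 31.78
position: [634.0, -229.9, 105.7]
orientation: [0.708, -0.002, -0.0, -0.706]
ft_force: [0.5, 0.6, -0.2]
finger_gap: 0.459
t 31.77 pos [ 634.  -229.9  105.7] shift [ 0.32  2.55 -0.16] turn [ 0.03 -0.02 -0.03] gap 0.459 F [ 0.5  0.6 -0.2]
```

View pics/w7.png

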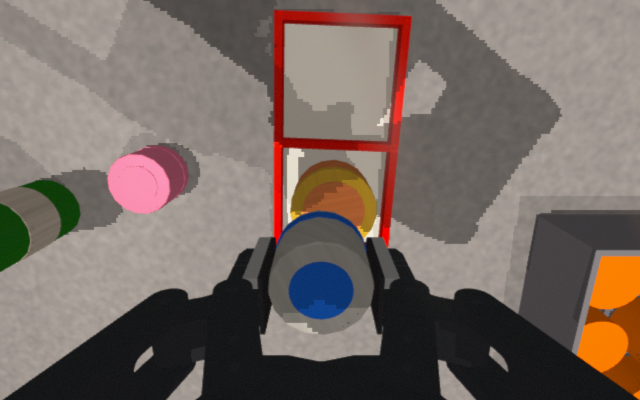

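```bash
python3 -c "
from h import *
d=load('w7.png')
print('lid',world(d,334.5,208,36).round(1),'w',(world(d,377,207,36)-world(d,292,207,36))[0],'head',world(d,321,290,134).round(1))
p=d['im']['pixels'][150:345,220:440]; cv2.imwrite('pics/c7.png',cv2.resize(p,None,fx=3,fy=3,interpolation=2))"
python3 -m crank '[{"ax":0.03,"ay":0,"az":-0.03,"x":0.32,"y":0.3,"z":-0.16,"claw":180},{"ax":0,"ay":0,"az":0,"x":0,"y":0.5,"z":0,"claw":180},{"ax":0,"ay":0,"az":0,"x":0,"y":0.5,"z":0,"claw":180},{"ax":0,"ay":0,"az":0,"x":0,"y":0.5,"z":0,"claw":180},{"ax":0,"ay":0,"az":0,"x":0,"y":0,"z":0,"claw":180}]'
python3 -c "
from h import *
go(641.8,-234,42)"
```

```text
lid [ 642.4 -232.2   36. ] w 54.082351052737636 head [ 634.1 -229.6  134. ]
time_s: 32.45
position: [638.3, -231.3, 55.9]
orientation: [-0.706, 0.003, 0.002, 0.709]
ft_force: [0.3, -0.3, 0.1]
finger_gap: 0.457
t 32.45 pos [ 638.3 -231.3   55.9] shift [ 0.14  0.56 -0.11] turn [-0.04 -0.01 -0.06] gap 0.457 F [ 0.3 -0.3  0.1]
```

View pics/c7.png

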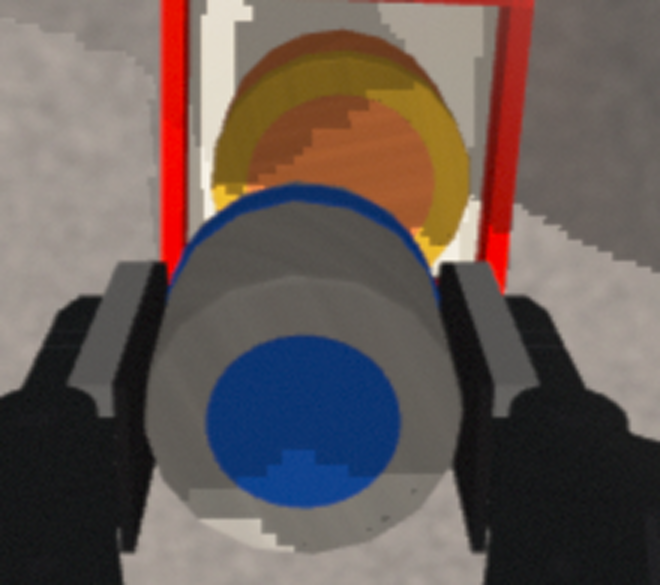

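The crop agrees: lid centre at about (334,209), so target (642,-233).

```bash
python3 -m crank '[{"ax":-0.04,"ay":0,"az":-0.06,"x":0.14,"y":0.2,"z":-0.07,"claw":180},{"ax":0,"ay":0,"az":0,"x":0,"y":0.15,"z":0,"claw":180},{"ax":0,"ay":0,"az":0,"x":0,"y":0,"z":0,"claw":180}]'
python3 -c "
from h import *
go(642,-233,42)"
```

```text
time_s: 32.83
position: [642.4, -233.4, 46.9]
orientation: [0.707, -0.0, 0.001, -0.707]
ft_force: [-0.3, 0.1, -0.4]
finger_gap: 0.456
t 32.83 pos [ 642.4 -233.4   46.9] shift [-0.02  0.2   0.02] turn [ 0.01 -0.01  0.01] gap 0.456 F [-0.3  0.1 -0.4]
```

```bash
python3 -m crank '[{"ax":0,"ay":0,"az":0,"x":-0.01,"y":0.1,"z":0.02,"claw":180},{"ax":0,"ay":0,"az":0,"x":0,"y":0.06,"z":0,"claw":180}]';python3 -m crank '[{"ax":0,"ay":0,"az":0,"x":0,"y":0.03,"z":0,"claw":180}]';python3 -m crank '[{"ax":0,"ay":0,"az":0,"x":0,"y":0.03,"z":0,"claw":180}]'
```

```text
time_s: 33.08
position: [642.6, -233.1, 43.4]
orientation: [0.708, 0.0, 0.001, -0.707]
ft_force: [0.6, -0.7, -0.8]
finger_gap: 0.459
time_s: 33.2
position: [642.7, -233.1, 42.7]
orientation: [0.708, 0.0, 0.001, -0.707]
ft_force: [-0.7, -0.4, 0.6]
finger_gap: 0.458
time_s: 33.33
position: [642.7, -233.1, 42.0]
orientation: [0.708, 0.001, 0.001, -0.707]
ft_force: [-0.8, -0.4, -0.1]
finger_gap: 0.459
```

```bash
python3 -m crank '[{"ax":0,"ay":0,"az":0,"x":0,"y":0.03,"z":0,"claw":180}]';python3 -m crank '[{"ax":0,"ay":0,"az":0,"x":0,"y":0.02,"z":0,"claw":180}]'
```

```text
time_s: 33.45
position: [642.7, -233.1, 41.6]
orientation: [0.708, 0.0, 0.001, -0.707]
ft_force: [-1.6, 0.7, 4.5]
finger_gap: 0.456
time_s: 33.58
position: [642.8, -233.1, 41.6]
orientation: [0.708, 0.001, 0.001, -0.707]
ft_force: [-0.8, 0.5, 3.4]
finger_gap: 0.457
```

```bash
python3 -m crank '[{"ax":0,"ay":0,"az":0,"x":0,"y":0,"z":0,"claw":130},{"ax":0,"ay":0,"az":0,"x":0,"y":0,"z":0,"claw":90},{"ax":0,"ay":0,"az":0,"x":0,"y":0,"z":0,"claw":30},{"ax":0,"ay":0,"az":0,"x":0,"y":0,"z":0,"claw":0},{"ax":0,"ay":0,"az":0,"x":0,"y":0,"z":0,"claw":0},{"ax":0,"ay":0,"az":0,"x":0,"y":-0.4,"z":0,"claw":0},{"ax":0,"ay":0,"az":0,"x":0,"y":-0.9,"z":0,"claw":0},{"ax":0,"ay":0,"az":0,"x":0,"y":-0.9,"z":0,"claw":0},{"ax":0,"ay":0,"az":0,"x":0,"y":-0.9,"z":0,"claw":0},{"ax":0,"ay":0,"az":0,"x":0,"y":-0.9,"z":0,"claw":0},{"ax":0,"ay":0,"az":0,"x":0,"y":-0.9,"z":0,"claw":0},{"ax":0,"ay":0,"az":0,"x":0,"y":-0.9,"z":0.3,"claw":0}]'
python3 -m crank '[{"ax":0,"ay":0,"az":0,"x":-0.2,"y":-0.3,"z":0.7,"claw":0},{"ax":0,"ay":0,"az":0,"x":-0.28,"y":0,"z":1,"claw":0},{"ax":0,"ay":0,"az":0,"x":-0.28,"y":0,"z":1,"claw":0},{"ax":0,"ay":0,"az":0,"x":-0.28,"y":0,"z":1,"claw":0},{"ax":0,"ay":0,"az":0,"x":-0.28,"y":0,"z":1,"claw":0},{"ax":0,"ay":0,"az":0,"x":-0.28,"y":0,"z":1,"claw":0},{"ax":0,"ay":0,"az":0,"x":-0.28,"y":0,"z":1,"claw":0},{"ax":0,"ay":0,"az":0,"x":-0.28,"y":0,"z":1,"claw":0},{"ax":0,"ay":0,"az":0,"x":-0.28,"y":0,"z":1,"claw":0},{"ax":0,"ay":0,"az":0,"x":-0.28,"y":0,"z":1,"claw":0},{"ax":0,"ay":0,"az":0,"x":-0.28,"y":0,"z":1,"claw":0},{"ax":0,"ay":0,"az":0,"x":-0.28,"y":0,"z":1,"claw":0},{"ax":0,"ay":0,"az":0,"x":-0.28,"y":0,"z":1,"claw":0},{"ax":0,"ay":0,"az":0,"x":-0.28,"y":0,"z":1,"claw":0},{"ax":0,"ay":0,"az":0,"x":0,"y":0,"z":0,"claw":0}]'
python3 -c "
from h import *
go(463,388,180)
shot('wrist','w8.png')
shot('scene','s2.png',(150,110,550,300),2)"
```

```text
time_s: 35.08
position: [641.8, -225.6, 192.6]
orientation: [0.708, 0.0, 0.001, -0.707]
ft_force: [0.6, 1.0, 0.0]
finger_gap: 0.996
time_s: 36.95
position: [524.2, 147.3, 194.3]
orientation: [-0.706, 0.004, 0.009, 0.708]
ft_force: [0.6, -0.2, -0.9]
finger_gap: 0.999
t 36.95 pos [524.2 147.3 194.3] shift [-2.36  0.65  9.65] turn [-0.04  0.08 -0.18] gap 0.999 F [ 0.6 -0.2 -0.9]
```

View pics/s2.png

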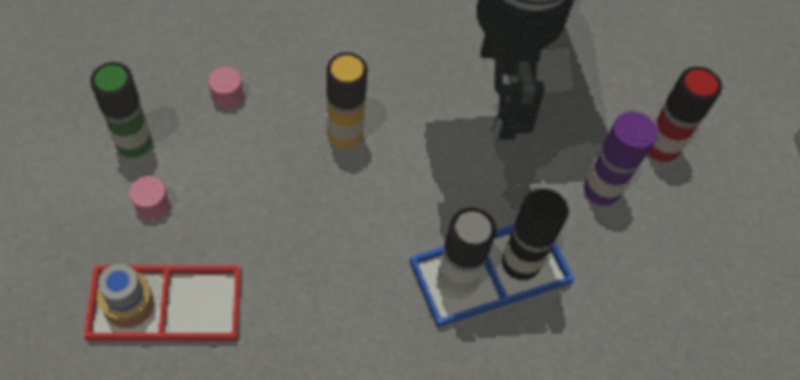

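The head stands on the tin's lid and the blue kit is in place. Next is the chilli mill.

```bash
python3 -m crank '[{"ax":-0.04,"ay":0.08,"az":-0.18,"x":-0.2,"y":0,"z":0.5,"claw":0},{"ax":0,"ay":0,"az":0,"x":-0.25,"y":0,"z":1,"claw":0},{"ax":0,"ay":0,"az":0,"x":-0.25,"y":0,"z":1,"claw":0},{"ax":0,"ay":0,"az":0,"x":-0.25,"y":0,"z":1,"claw":0},{"ax":0,"ay":0,"az":0,"x":-0.25,"y":0,"z":1,"claw":0},{"ax":0,"ay":0,"az":0,"x":-0.25,"y":0,"z":1,"claw":0},{"ax":0,"ay":0,"az":0,"x":-0.25,"y":0,"z":1,"claw":0},{"ax":0,"ay":0,"az":0,"x":-0.25,"y":0,"z":1,"claw":0},{"ax":0,"ay":0,"az":0,"x":-0.25,"y":0,"z":1,"claw":0},{"ax":0,"ay":0,"az":0,"x":-0.2,"y":0,"z":0.8,"claw":0},{"ax":0,"ay":0,"az":0,"x":-0.1,"y":0,"z":0.4,"claw":0},{"ax":0,"ay":0,"az":0,"x":0,"y":0,"z":0,"claw":0}]'
python3 -c "
from h import *
go(463,388,84)
shot('wrist','w9.png')"
```

```text
time_s: 38.55
position: [469.5, 385.4, 191.7]
orientation: [0.709, -0.005, 0.008, -0.705]
ft_force: [-0.3, 0.1, -0.1]
finger_gap: 1.001
t 38.55 pos [469.5 385.4 191.7] shift [-0.28  4.31  0.12] turn [ 0.06 -0.19  0.04] gap 1.001 F [-0.3  0.1 -0.1]
```

View pics/w9.png

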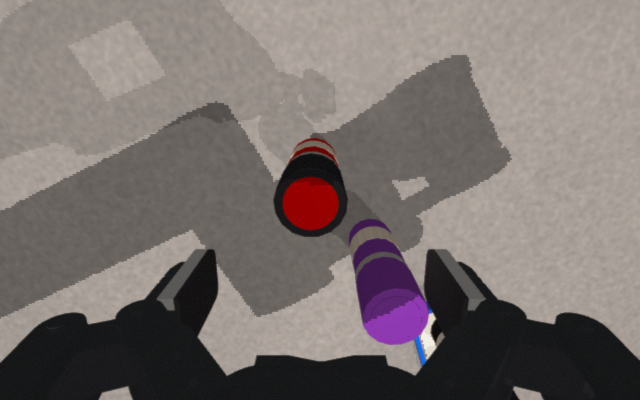

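Chilli top centre is at (311,202).

```bash
python3 -c "
from h import *
print(world(load('w9.png'),311,202,130).round(1))"
python3 -m crank '[{"ax":0.06,"ay":-0.19,"az":0.04,"x":-0.26,"y":0.2,"z":0.1,"claw":0},{"ax":0,"ay":0,"az":0,"x":0,"y":0.5,"z":0,"claw":0},{"ax":0,"ay":0,"az":0,"x":0,"y":0,"z":0,"claw":0}]'
python3 -c "
from h import *
go(463,388.3,84)"
```

```text
[463.8 389.7 130. ]
time_s: 38.98
position: [462.8, 385.8, 172.6]
orientation: [0.707, -0.001, -0.0, -0.707]
ft_force: [0.6, 0.1, 0.4]
finger_gap: 0.999
t 38.98 pos [462.8 385.8 172.6] shift [0.01 3.54 0.11] turn [ 0.01 -0.01 -0.02] gap 0.999 F [0.6 0.1 0.4]
```

```bash
python3 -m crank '[{"ax":0,"ay":0,"az":-0.02,"x":0.02,"y":0.4,"z":0.12,"claw":0},{"ax":0,"ay":0,"az":0,"x":0,"y":0.8,"z":0,"claw":0},{"ax":0,"ay":0,"az":0,"x":0,"y":0.8,"z":0,"claw":0},{"ax":0,"ay":0,"az":0,"x":0,"y":0.8,"z":0,"claw":0},{"ax":0,"ay":0,"az":0,"x":0,"y":0.4,"z":0,"claw":0},{"ax":0,"ay":0,"az":0,"x":0,"y":0,"z":0,"claw":0}]'
python3 -c "
from h import *
go(463.2,388.5,84)"
```

```text
time_s: 39.72
position: [464.4, 389.3, 88.3]
orientation: [0.707, -0.0, 0.001, -0.707]
ft_force: [0.5, 0.6, 0.1]
finger_gap: 0.999
t 39.73 pos [464.4 389.3  88.3] shift [-0.05  0.17 -0.03] turn [ 0.   -0.02  0.02] gap 0.999 F [0.5 0.6 0.1]
```

```bash
python3 -m crank '[{"ax":0,"ay":0,"az":0.02,"x":-0.05,"y":0.15,"z":-0.02,"claw":0},{"ax":0,"ay":0,"az":0,"x":0,"y":0,"z":0,"claw":90},{"ax":0,"ay":0,"az":0,"x":0,"y":0,"z":0,"claw":90},{"ax":0,"ay":0,"az":0,"x":0,"y":0,"z":0,"claw":110},{"ax":0,"ay":0,"az":0,"x":0,"y":0,"z":0,"claw":140},{"ax":0,"ay":0,"az":0,"x":0,"y":0,"z":0,"claw":170},{"ax":0,"ay":0,"az":0,"x":0,"y":0,"z":0,"claw":170}]' 40
python3 -c "
from h import *
go(463.2,388.5,250)"
```

```text
time_s: 40.6
position: [464.3, 389.6, 86.7]
orientation: [-0.706, -0.0, -0.002, 0.708]
ft_force: [0.2, 0.0, -1.1]
finger_gap: 0.53
t 40.6 pos [464.3 389.6  86.7] shift [-0.02 -6.53 -0.03] turn [-0.02 -0.02  0.03] gap 0.53 F [ 0.2  0.  -1.1]
```

```bash
python3 -m crank '[{"ax":0,"ay":0,"az":0.03,"x":0,"y":-0.4,"z":0,"claw":170},{"ax":0,"ay":0,"az":0,"x":0,"y":-0.9,"z":0,"claw":170},{"ax":0,"ay":0,"az":0,"x":0,"y":-0.9,"z":0,"claw":170},{"ax":0,"ay":0,"az":0,"x":0,"y":-0.9,"z":0,"claw":170},{"ax":0,"ay":0,"az":0,"x":0,"y":-0.9,"z":0,"claw":170},{"ax":0,"ay":0,"az":0,"x":0,"y":-0.9,"z":0,"claw":170},{"ax":0,"ay":0,"az":0,"x":0,"y":-0.9,"z":0,"claw":170},{"ax":0,"ay":0,"az":0,"x":0,"y":-0.7,"z":0,"claw":170},{"ax":0,"ay":0,"az":0,"x":0,"y":0,"z":0,"claw":170}]'
python3 -c "
from h import *
go(643,-156.5,250)"
```

```text
time_s: 41.72
position: [463.0, 388.1, 255.7]
orientation: [0.707, -0.002, -0.0, -0.707]
ft_force: [0.0, 0.1, -1.4]
finger_gap: 0.529
t 41.73 pos [463.  388.1 255.7] shift [  7.25   0.21 -21.77] turn [ 0.   -0.02 -0.03] gap 0.529 F [ 0.   0.1 -1.4]
```

```bash
python3 -m crank '[{"ax":0,"ay":0,"az":0,"x":0.1,"y":0,"z":-0.4,"claw":170},{"ax":0,"ay":0,"az":0,"x":0.3,"y":0,"z":-0.8,"claw":170},{"ax":0,"ay":0,"az":0,"x":0.35,"y":0,"z":-1,"claw":170},{"ax":0,"ay":0,"az":0,"x":0.35,"y":0,"z":-1,"claw":170},{"ax":0,"ay":0,"az":0,"x":0.35,"y":0,"z":-1,"claw":170},{"ax":0,"ay":0,"az":0,"x":0.35,"y":0,"z":-1,"claw":170},{"ax":0,"ay":0,"az":0,"x":0.35,"y":0,"z":-1,"claw":170},{"ax":0,"ay":0,"az":0,"x":0.35,"y":0,"z":-1,"claw":170},{"ax":0,"ay":0,"az":0,"x":0.35,"y":0,"z":-1,"claw":170},{"ax":0,"ay":0,"az":0,"x":0.35,"y":0,"z":-1,"claw":170},{"ax":0,"ay":0,"az":0,"x":0.35,"y":0,"z":-0.9,"claw":170},{"ax":0,"ay":0,"az":0,"x":0,"y":0,"z":0,"claw":170}]'
python3 -c "
from h import *
go(643,-156.5,250)"
```

```text
time_s: 43.22
position: [549.2, 108.7, 245.1]
orientation: [0.711, -0.013, -0.005, -0.703]
ft_force: [0.2, 0.6, -1.9]
finger_gap: 0.53
t 43.23 pos [549.2 108.7 245.1] shift [  3.86  -0.17 -10.57] turn [ 0.12 -0.11 -0.24] gap 0.53 F [ 0.2  0.6 -1.9]
```

```bash
python3 -m crank '[{"ax":0.1,"ay":-0.11,"az":-0.24,"x":0.1,"y":0,"z":-0.4,"claw":170},{"ax":0,"ay":0,"az":0,"x":0.3,"y":0,"z":-0.8,"claw":170},{"ax":0,"ay":0,"az":0,"x":0.35,"y":0,"z":-1,"claw":170},{"ax":0,"ay":0,"az":0,"x":0.35,"y":0,"z":-1,"claw":170},{"ax":0,"ay":0,"az":0,"x":0.35,"y":0,"z":-1,"claw":170},{"ax":0,"ay":0,"az":0,"x":0.35,"y":0,"z":-1,"claw":170},{"ax":0,"ay":0,"az":0,"x":0.35,"y":0,"z":-1,"claw":170},{"ax":0,"ay":0,"az":0,"x":0.35,"y":0,"z":-1,"claw":170},{"ax":0,"ay":0,"az":0,"x":0.35,"y":0,"z":-1,"claw":170},{"ax":0,"ay":0,"az":0,"x":0.35,"y":0,"z":-1,"claw":170},{"ax":0,"ay":0,"az":0,"x":0.35,"y":0,"z":-0.7,"claw":170},{"ax":0,"ay":0,"az":0,"x":0.1,"y":0,"z":-0.3,"claw":170},{"ax":0,"ay":0,"az":0,"x":0,"y":0,"z":0,"claw":170}]'
python3 -c "
from h import *
go(643,-156.5,150)"
```

```text
time_s: 44.85
position: [641.3, -162.7, 240.0]
orientation: [-0.707, 0.005, 0.003, 0.707]
ft_force: [0.2, 0.1, -2.7]
finger_gap: 0.529
t 44.85 pos [ 641.3 -162.7  240. ] shift [0.11 3.6  0.25] turn [-0.   -0.02 -0.11] gap 0.529 F [ 0.2  0.1 -2.7]
```

```bash
python3 -m crank '[{"ax":0,"ay":0,"az":-0.11,"x":0.1,"y":0.4,"z":0.22,"claw":170},{"ax":0,"ay":0,"az":0,"x":0,"y":0.8,"z":0,"claw":170},{"ax":0,"ay":0,"az":0,"x":0,"y":0.8,"z":0,"claw":170},{"ax":0,"ay":0,"az":0,"x":0,"y":0.7,"z":0,"claw":170},{"ax":0,"ay":0,"az":0,"x":0,"y":0.2,"z":0,"claw":170},{"ax":0,"ay":0,"az":0,"x":0,"y":0,"z":0,"claw":170}]'
python3 -c "
from h import *
go(643,-156.5,91)
shot('wrist','w10.png')"
```

```text
time_s: 45.6
position: [642.4, -149.7, 163.7]
orientation: [-0.706, -0.001, 0.002, 0.708]
ft_force: [0.2, -0.1, -0.8]
finger_gap: 0.53
t 45.6 pos [ 642.4 -149.7  163.7] shift [ 0.03  2.91 -0.28] turn [-0.04  0.03 -0.02] gap 0.53 F [ 0.2 -0.1 -0.8]
```

View pics/w10.png

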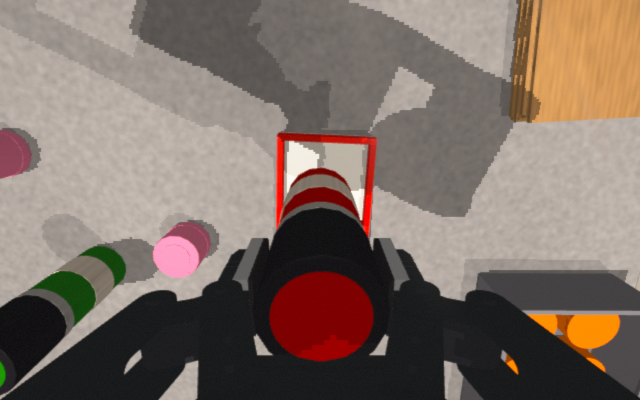

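The far wall runs from (278,134) to (376,138). The mill hangs straight in front of it.

```bash
python3 -c "
from h import *
d=load('w10.png');a,b=world(d,278,134,18),world(d,376,138,18);print(a,b,(a+b)/2)"
python3 -m crank '[{"ax":-0.04,"ay":0,"az":0,"x":0.04,"y":0.4,"z":-0.25,"claw":170},{"ax":0,"ay":0,"az":0,"x":0,"y":0.7,"z":0,"claw":170},{"ax":0,"ay":0,"az":0,"x":0,"y":0.3,"z":0,"claw":170},{"ax":0,"ay":0,"az":0,"x":0,"y":0,"z":0,"claw":170}]'
python3 -c "
from h import *
go(643,-156.5,91)"
```

```text
[ 607.03257748 -114.29003192   18.        ] [ 687.03310394 -117.26599189   18.        ] [ 647.03284071 -115.7780119    18.        ]
time_s: 46.15
position: [644.4, -157.3, 127.7]
orientation: [0.708, 0.001, -0.001, -0.707]
ft_force: [-0.3, 1.9, -2.2]
finger_gap: 0.528
t 46.15 pos [ 644.4 -157.3  127.7] shift [-0.06  1.47  0.03] turn [0.02 0.03 0.01] gap 0.528 F [-0.3  1.9 -2.2]
```

```bash
python3 -m crank '[{"ax":0,"ay":0,"az":0,"x":0,"y":0.4,"z":0.03,"claw":170},{"ax":0,"ay":0,"az":0,"x":0,"y":0.6,"z":0,"claw":170},{"ax":0,"ay":0,"az":0,"x":0,"y":0.2,"z":0,"claw":170},{"ax":0,"ay":0,"az":0,"x":0,"y":0,"z":0,"claw":170}]'
python3 -c "
from h import *
go(643.5,-156.5,91)"
```

```text
time_s: 46.65
position: [644.5, -156.5, 95.4]
orientation: [0.708, 0.001, -0.001, -0.707]
ft_force: [-0.2, 0.1, -2.2]
finger_gap: 0.529
t 46.65 pos [ 644.5 -156.5   95.4] shift [-0.04  0.18 -0.  ] turn [0.01 0.03 0.01] gap 0.529 F [-0.2  0.1 -2.2]
```

```bash
python3 -m crank '[{"ax":0,"ay":0,"az":0,"x":-0.02,"y":0.1,"z":0,"claw":170},{"ax":0,"ay":0,"az":0,"x":0,"y":0.05,"z":0,"claw":170}]';python3 -m crank '[{"ax":0,"ay":0,"az":0,"x":0,"y":0.04,"z":0,"claw":170}]';python3 -m crank '[{"ax":0,"ay":0,"az":0,"x":0,"y":0.03,"z":0,"claw":170}]'
```

```text
time_s: 46.9
position: [644.4, -156.6, 91.9]
orientation: [0.708, 0.002, -0.0, -0.706]
ft_force: [0.5, 1.0, -1.4]
finger_gap: 0.529
time_s: 47.02
position: [644.7, -156.7, 91.2]
orientation: [0.708, 0.002, 0.0, -0.706]
ft_force: [-0.3, 0.2, -2.7]
finger_gap: 0.526
time_s: 47.15
position: [644.7, -156.8, 90.7]
orientation: [0.708, 0.002, 0.0, -0.706]
ft_force: [-0.2, 0.2, 1.2]
finger_gap: 0.525
```

```bash
python3 -m crank '[{"ax":0,"ay":0,"az":0,"x":0,"y":0.02,"z":0,"claw":170},{"ax":0,"ay":0,"az":0,"x":0,"y":0,"z":0,"claw":170}]'
```

```text
time_s: 47.4
position: [644.9, -156.9, 90.8]
orientation: [0.708, 0.002, 0.0, -0.706]
ft_force: [-0.1, 1.1, -3.0]
finger_gap: 0.528
```

```bash
python3 -m crank '[{"ax":0,"ay":0,"az":0,"x":0,"y":0.05,"z":0,"claw":170}]'
```

```text
time_s: 47.52
position: [645.0, -157.2, 90.6]
orientation: [0.708, 0.002, 0.0, -0.706]
ft_force: [-3.3, -0.0, 9.1]
finger_gap: 0.528
```

Seated. Release, rise and back off sideways.

```bash
python3 -m crank '[{"ax":0,"ay":0,"az":0,"x":0,"y":0,"z":0,"claw":100},{"ax":0,"ay":0,"az":0,"x":0,"y":0,"z":0,"claw":60},{"ax":0,"ay":0,"az":0,"x":0,"y":0,"z":0,"claw":0},{"ax":0,"ay":0,"az":0,"x":0,"y":0,"z":0,"claw":0},{"ax":0,"ay":0,"az":0,"x":0,"y":-0.5,"z":0,"claw":0},{"ax":0,"ay":0,"az":0,"x":0,"y":-0.9,"z":0,"claw":0},{"ax":0,"ay":0,"az":0,"x":0,"y":-0.9,"z":0,"claw":0},{"ax":0,"ay":0,"az":0,"x":0,"y":-0.9,"z":0,"claw":0},{"ax":0,"ay":0,"az":0,"x":0,"y":-0.9,"z":0.0,"claw":0},{"ax":0,"ay":0,"az":0,"x":-0.2,"y":-0.9,"z":0.6,"claw":0},{"ax":0,"ay":0,"az":0,"x":-0.3,"y":0,"z":1,"claw":0},{"ax":0,"ay":0,"az":0,"x":-0.3,"y":0,"z":1,"claw":0},{"ax":0,"ay":0,"az":0,"x":-0.3,"y":0,"z":1,"claw":0},{"ax":0,"ay":0,"az":0,"x":-0.3,"y":0,"z":1,"claw":0},{"ax":0,"ay":0,"az":0,"x":-0.3,"y":0,"z":1,"claw":0},{"ax":0,"ay":0,"az":0,"x":0,"y":0,"z":0,"claw":0}]'
python3 -c "
from h import *
shot('scene','s3.png',(150,110,550,300),2)
shot('top','t3.png',(150,100,550,290),2)
go(0,0,0)"
```

```text
time_s: 49.52
position: [593.3, -1.7, 218.9]
orientation: [0.707, 0.002, -0.004, -0.707]
ft_force: [-0.2, -1.1, 0.8]
finger_gap: 1.004
t 49.62 pos [594.7  -3.9 219.2] shift [-23.78   8.79   0.31] turn [ 0.01  0.06 -0.01] gap 1.003 F [-0.6 -0.6  0.6]
```

View pics/s3.png

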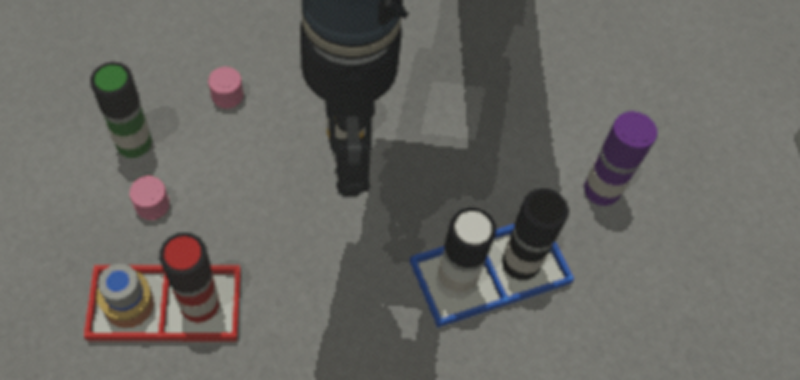

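View pics/t3.png

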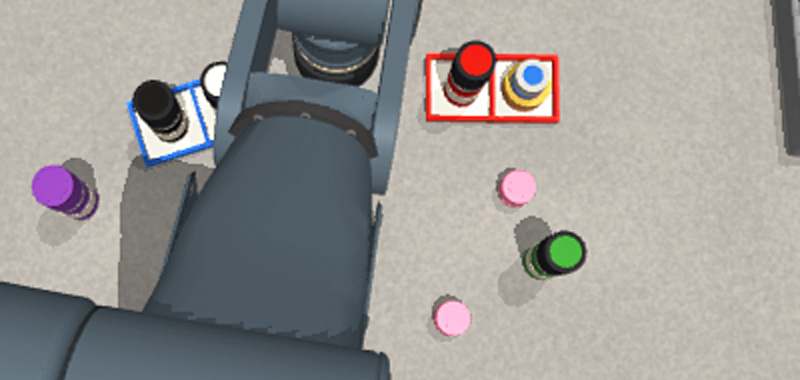

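Both kits look right: chilli and the tin with its head in red, salt and pepper in blue. The arm hides the turmeric mill, so I'll swing away to check it and measure everything.

```bash
python3 -m crank '[{"ax":0,"ay":0,"az":0,"x":-0.3,"y":-0.2,"z":0.6,"claw":0},{"ax":0,"ay":0,"az":0,"x":-0.3,"y":-0.2,"z":1,"claw":0},{"ax":0,"ay":0,"az":0,"x":-0.3,"y":0,"z":1,"claw":0},{"ax":0,"ay":0,"az":0,"x":-0.3,"y":0,"z":1,"claw":0},{"ax":0,"ay":0,"az":0,"x":-0.3,"y":0,"z":1,"claw":0},{"ax":0,"ay":0,"az":0,"x":-0.3,"y":0,"z":1,"claw":0},{"ax":0,"ay":0,"az":0,"x":-0.3,"y":0,"z":1,"claw":0},{"ax":0,"ay":0,"az":0,"x":-0.3,"y":0,"z":1,"claw":0},{"ax":0,"ay":0,"az":0,"x":-0.3,"y":0,"z":1,"claw":0},{"ax":0,"ay":0,"az":0,"x":-0.3,"y":0,"z":1,"claw":0},{"ax":0,"ay":0,"az":0,"x":-0.3,"y":0,"z":1,"claw":0},{"ax":0,"ay":0,"az":0,"x":-0.3,"y":0,"z":1,"claw":0},{"ax":0,"ay":0,"az":0,"x":-0.3,"y":0,"z":1,"claw":0},{"ax":0,"ay":0,"az":0,"x":0,"y":0,"z":0,"claw":0},{"ax":0,"ay":0,"az":0,"x":0,"y":0,"z":0,"claw":0}]'
python3 - <<'E'
from h import *
im,_=shot('top','t4.png',(150,100,550,290),2); d=load('t4.png')
H,W=im["range_z"].shape; M=R.from_rotvec(np.ravel(im["rvec"])).as_matrix().T; c=-M@np.ravel(im["tvec"])
v,u=np.mgrid[:H,:W]; P=(np.stack([(u-im["cx"])/im["fx"],(v-im["cy"])/im["fy"],np.ones((H,W))],-1)*im["range_z"][...,None])@M.T+c
for n,(a,b) in dict(turm=(314,230),herb=(432,226),purple=(179,194),chilli=(388,131),head=(416,138),salt=(258,142),pepper=(227,152)).items():
    z0=P[b,a,2]; w=18; s=np.s_[b-w:b+w,a-w:a+w]; m=abs(P[s][...,2]-z0)<5
    k,l=cv2.connectedComponents(m.astype(np.uint8)); p=P[s][l==l[w,w]]; print(n,z0.round(1),p.mean(0).round(1),np.ptp(p,axis=0).round(0))
s=np.s_[118:170,400:435]; m=abs(P[s][...,2]-36)<4; p=P[s][m]; print("lid",((p.max(0)+p.min(0))/2).round(1),np.ptp(p,axis=0).round(0))
E
```

```text
time_s: 51.5
position: [491.7, 320.2, 232.4]
orientation: [-0.707, 0.003, -0.003, 0.707]
ft_force: [0.0, -0.2, 1.3]
finger_gap: 0.994
turm 129.6 [428.2   9.4 130.4] [44. 45.  9.]
herb 132.1 [ 430.6 -244.4  130.4] [45. 44.  8.]
purple 130.4 [517.5 304.3 130.5] [44. 44. 10.]
chilli 136.3 [ 642.5 -158.1  134.4] [45. 44.  9.]
head 70.6 [ 640.7 -233.2   69.9] [39. 38.  9.]
salt 134.2 [626.9 120.6 134. ] [44. 45. 10.]
pepper 134.5 [608.1 194.9 134.3] [45. 44. 10.]
lid [ 639.7 -234.4   35.9] [54. 56.  8.]
```

All heights and positions check out, so I'm handing in.

```bash
python3 -c "
from station import ctrl
print(ctrl.close_job())"
```

```text
the job is handed in; nothing more can be done
None
```

Both spice kits are made up, and I handed the job in at about 51.5 s of the 122 s allowed. The blue tray was filled first with the pepper and salt mills. The red tray then got the tin, the grinder head on its lid, and the chilli mill last. Each thing was lowered until the wrist force showed contact, and only then released.

My last check was a depth measurement from the top camera, with the arm clear:
- **Mills in the trays:** the salt, pepper and chilli tops are at 134 mm, so they stand upright on the tray floors. They are within about 3 mm of the cell centres.
- **Tin and head:** the lid is at 36 mm and the head's top at 70 mm, so both sit flat. The head is about 1.5 mm off the middle of the lid.
- **Left in place:** the turmeric, herb and purple mills have not moved, within 1 mm.

- **Camera disagreement:** the wrist and top cameras differed by up to about 4 mm, which is well within the cell clearance.
- **Check not completed:** I could not look at the final top picture because the viewing limit was reached, so that check rests on the numbers. The scene and top pictures taken just before it showed both kits correct, but the arm hid the turmeric mill and, in the top one, part of the blue tray.

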